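Book the job and fit the polishing wheels

TASK

Book the job first: take the hand scanner out of its cradle, hold it still for about two seconds pointing at the middle of the bars on the job ticket, from in front and with its window about 8 to 18 cm from the bars, then lay it back in its cradle. After that slide every polishing wheel that is there onto the arbor whose foot has the wheel's colour, pushing it past the sprung balls until it clicks and sits fully home on the shoulder, and leave the glasses, bottle, jar and other loose things on the bench where they are.

Things in the scene. Friction and masses are not known exactly. Their poses are not given: they have to be found in the camera images.
- wheel_red: Loose polishing wheel, about 80 g: felt disc 64 mm across and 16 mm thick whose top face is red, with a plain aluminium hub 30 mm across standing up through it; hub and disc share the flat underside, the hub's top is 46 mm above it. A 16.4 mm bore runs right through. Lies on the table, hub up. Origin: centre of the underside, z up along the bore; its yaw does not matter. May be absent.
- wheel_blue: Loose polishing wheel, about 80 g: felt disc 64 mm across and 16 mm thick whose top face is blue, with a plain aluminium hub 30 mm across standing up through it; hub and disc share the flat underside, the hub's top is 46 mm above it. A 16.4 mm bore runs right through. Lies on the table, hub up. Origin: centre of the underside, z up along the bore; its yaw does not matter. May be absent.
- wheel_yellow: Loose polishing wheel, about 80 g: felt disc 64 mm across and 16 mm thick whose top face is yellow, with a plain aluminium hub 30 mm across standing up through it; hub and disc share the flat underside, the hub's top is 46 mm above it. A 16.4 mm bore runs right through. Lies on the table, hub up. Origin: centre of the underside, z up along the bore; its yaw does not matter. May be absent.
- wheel_green: Loose polishing wheel, about 80 g: felt disc 64 mm across and 16 mm thick whose top face is green, with a plain aluminium hub 30 mm across standing up through it; hub and disc share the flat underside, the hub's top is 46 mm above it. A 16.4 mm bore runs right through. Lies on the table, hub up. Origin: centre of the underside, z up along the bore; its yaw does not matter. May be absent.
- arbor_red: Fixed upright steel arbor on a red square foot plate (70 x 70 x 6 mm). Origin: centre of the plate's underside, on the rod's axis; z up, axes as the deck's. Its shoulder (40 mm across) has its top, the seat, 20 mm above the origin; a wheel is home when its underside sits there. The rod is 14 mm thick, its last 13 mm taper to a point, tip 95 mm above the origin. Two sprung balls: see deck.
- arbor_blue: Fixed upright steel arbor on a blue square foot plate (70 x 70 x 6 mm). Origin: centre of the plate's underside, on the rod's axis; z up, axes as the deck's. Its shoulder (40 mm across) has its top, the seat, 20 mm above the origin; a wheel is home when its underside sits there. The rod is 14 mm thick, its last 13 mm taper to a point, tip 95 mm above the origin. Two sprung balls: see deck.
- arbor_yellow: Fixed upright steel arbor on a yellow square foot plate (70 x 70 x 6 mm). Origin: centre of the plate's underside, on the rod's axis; z up, axes as the deck's. Its shoulder (40 mm across) has its top, the seat, 20 mm above the origin; a wheel is home when its underside sits there. The rod is 14 mm thick, its last 13 mm taper to a point, tip 95 mm above the origin. Two sprung balls: see deck.
- arbor_green: Fixed upright steel arbor on a green square foot plate (70 x 70 x 6 mm). Origin: centre of the plate's underside, on the rod's axis; z up, axes as the deck's. Its shoulder (40 mm across) has its top, the seat, 20 mm above the origin; a wheel is home when its underside sits there. The rod is 14 mm thick, its last 13 mm taper to a point, tip 95 mm above the origin. Two sprung balls: see deck.
- deck: Fixed plate, 100 x 340 x 12 mm (x, y, z), origin centre underside; carries the arbors 80 mm apart along its y. Each rod has a ball sticking out 3.7 mm at +y and at -y, centred 72 mm above the arbor's origin: a wheel meets them with its underside about 77 mm up, needs 10 to 15 N to pass, rubs on them all the way down; they snap out over the hub's top when it is home.
- scanner: Loose hand scanner, a box 130 x 32 x 36 mm (x, y, z), 160 g, dark with an orange head at its +x end and a dark red window in that end face. It looks along its own +x. Origin: centre of its underside. Best gripped across y at the middle of its length.
- scanner_nose (a point): Centre of the scanner's window: 65 mm ahead (+x) of and 18 mm above the scanner's origin.
- cradle: Fixed cradle of the scanner: a plate 150 x 52 x 8 mm with a low lug (up to 20 mm above the plate) at each corner and a stop (12 mm) at each end, 4 mm clear of the scanner all round; the middle of the sides is open for fingers. Origin: centre of its underside. The scanner lies in it with its +x along the cradle's +x.
- cradle_bed (a point): Centre of the top of the cradle's plate, 8 mm above its origin: where the scanner's origin rests.
- ticket: Fixed board leaning back 45 degrees, 120 mm wide and 130 mm long, on a foot, with the white job ticket (black bars in its middle) clipped on it. Origin: centre under the label, on the table. The ticket faces its own -x (roughly towards the robot) and upward; the board reaches about 50 mm towards -x (lower edge) and +x (upper edge), its top 150 mm above the table.
- ticket_label (a point): Centre of the printed bars on the ticket, 100 mm above the ticket's origin.
- glass_a: Green drinking glass, 64 mm across, 90 mm tall; loose, not part of the job. Origin: centre of its underside.
- glass_b: Clear drinking glass, 64 mm across, 90 mm tall; loose, not part of the job. Origin: centre of its underside.
- drink: Amber drink bottle with orange cap, 64 mm across, 180 mm tall; loose, not part of the job. Origin: centre of its underside.
- mint_jar: White jar with mint lid, 72 mm across, 100 mm tall; loose, not part of the job. Origin: centre of its underside.
- dress_stone: Reddish dressing stone, 60 x 25 x 20 mm; loose, not part of the job. Origin: centre of its underside.
- spanner: Small spanner lying on the table; loose, not part of the job. Origin: centre of its underside.
Not all that is in view belongs to the job. What is shaped like the wheel_yellow but orange is not meant.

How it is judged:
By the outcome, as a careful person would: the job done as asked, in the order asked, and still so for the second after the job is handed in, with the robot touching nothing.
Of wheel_red, wheel_blue, wheel_yellow, wheel_green only 3 to 4 are there at a start; the rules pass over those that are not, and their reading is None.
At some moment in a run one of wheel_red, wheel_blue, wheel_yellow, wheel_green may be knocked a few centimetres aside while the robot is not near it.
It also fails if it takes over 208 s, if anything falls off the work surface, if the arm or the gripper's body presses on something with over 40 N, if the wrist force passes 120 N, or if a joint passes its speed limit or range.

ROBOT

A 6-joint arm with a two-finger parallel gripper is mounted at the origin on the work surface. World frame = base frame: x ahead of the robot, y to its left, z up, the work surface at z = 0. Lengths are in m, angles in rad, forces in N, time in s.
With the tool pointing down it reaches from about 0.3 to 0.85 m from the base axis. Payload 5.4 kg.
Tool frame: the origin (TCP) lies midway between the tips of the shut fingers; the grasp point (between the pads) lies 19 mm behind it (ctrl.grasp_offset is the distance from the TCP to the grasp point, in m); z points along the fingers, y is the direction in which the jaws open and shut (so a half turn about z gives the same grasp; the last joint's range is limited). The gripper opens to 85 mm and grips with 20 to 120 N. Pads are 22 mm wide; open, the fingers measure 114 mm over their backs; the gripper's body (76 mm by 85 mm) begins 54 mm behind the grasp point. The pads swing forward as they close: fully open they stand 13 mm farther back than shut.
Start: joints at [-1.419, 0.158, 1.597, -0, 1.386, -0.21], TCP at [0.204, -0.538, 0.231] pointing down, gripper open.
Joint ranges: [-2.91, 2.91], [-0.94, 2.29], [0.18, 2.7], [-1.29, 4.43], [0.17, 2.64], [-3, 3]. Speed limits (rad/s): [2.57, 2.57, 3.14, 3.14, 3.14, 3.14].

INTERFACE

Orientations are given as [roll, pitch, yaw] about the fixed x, y, z axes, in that order (R = Rz(yaw) Ry(pitch) Rx(roll)).
In Python, from cell import ctrl gives the robot as it stands.
- The arm moves only by the tool move_arm, never from a script. Its argument "plan" is text: rows parted by semicolons, each of 6 numbers parted by spaces: the shift along the tool's x, y, z in mm, then the turn, a rotation vector about the tool's x, y, z in rad. A call has 1 to 10 rows; each row shifts and turns the pose as measured when the row begins, along the tool's axes as they then stand; what a row does not reach is not made up. A row lasts 1/10 s, in which the tool goes at most 50 mm and 8.59 degrees, less where a joint would pass 70% of its speed; a pose out of reach is approached as far as the arm can. A call is refused whole if a number of a shift passes 50 or a number of a turn 0.15, either way. A call with a gripper value outside its range is refused whole. "gripper" is the closure, from -1 (fully open) to 1 (shut), set as the call begins (left out, the last holds). The fingers move at their own pace and stop on an object; "grip_force" is the grip in N (left out, the last holds). Time passes only in rows, so rows that do not move let the fingers close. It gives the time, the measured TCP pose, the force and the opening at its end, in the units of the state.
- ctrl.state(): the state, without advancing time (a new reading comes with each control period).
- ctrl.read_camera(name): name is "side" or "top"; returns (picture, depth): 384x512x3 uint8, red, green, blue; 384x512 float32, m along the optical axis (not along the pixel's ray), 0 where there is no reading.
- ctrl.camera_info(name): a dict with "fx", "fy", "cx", "cy" (pixels), "cam_to_world" (4x4, takes a point from camera to world coordinates). Camera axes: x right, y up, looking along -z (the intrinsics and any distortion apply to the point x, -y, -z); pixel columns grow to the right and rows downward; lengths in m; the calibration is good to about 2 mm. A picture is of the moment at which its call begins. camera_info takes no time and is no camera call.
- ctrl.sign_off(): hands the job in, once; it reports no verdict.
The state is a dict: "time_s": time; "joint_positions": joint angles; "joint_velocities": joint speeds; "tau": joint torques, N m; "position": TCP position; "eef_rot": TCP orientation; "force": force on the tool from outside, world axes, zero at the start; "ft_torque": the same for the moment, N m; "grip_width": finger opening in m.
Only numpy, scipy, OpenCV 4.12 (cv2) and the standard library are available. Lean on these libraries where they do the work, as an engineer would, in place of code of your own. Each camera call takes 0.05 s, during which the arm holds its last target. There are 200 camera calls.

## Working session

There is one attempt and no reset: what is moved stays moved. The work goes in short steps, Python scripts to look and compute and a tool call to move; the robot and the scene stay as the last step left them, time stands still between calls to the robot, and variables do not carry over. Pictures are saved under pics/ and viewed, about 12 in all and at most 16, crops included, and the job is handed in when it is done.

Besides the shell and the picture viewer there is one more tool, called in YAML: its name, and indented under it one key for each argument. move_arm: Moves the arm, as the interface text tells. Its arguments: {"type":"object","properties":{"plan":{"type":"string"},"gripper":{"type":"number"},"grip_force":{"type":"number"}},"required":["plan"]}

```bash
mkdir -p pics; ls; cat > h.py <<'E'
import numpy as np, cv2
from cell import ctrl
def cap(name, save=None):
    im,d=ctrl.read_camera(name)
    if save: cv2.imwrite('pics/'+save,im[:,:,::-1])
    i=ctrl.camera_info(name); v,u=np.mgrid[:384,:512]
    c=np.stack([(u-i['cx'])/i['fx']*d,-(v-i['cy'])/i['fy']*d,-d,np.ones_like(d)],-1)
    P=(c@np.array(i['cam_to_world']).T)[...,:3]; P[d==0]=np.nan
    return im,d,P
E
python3 - <<'E'
from h import *
for n in('top','side'):
    im,d,P=cap(n,n+'0.png'); np.savez(n+'0.npz',im=im,d=d,P=P)
    i=ctrl.camera_info(n);print({k:np.round(v,3).tolist() if not isinstance(v,str) else v for k,v in i.items()})
print(ctrl.state())
a=cv2.imread('pics/top0.png');cv2.imwrite('pics/top0b.png',cv2.resize(a,(800,600),interpolation=cv2.INTER_CUBIC))
E
```

```text
pics
{'fx': 390.233, 'fy': 390.233, 'cx': 257.178, 'cy': 189.846, 'cam_to_world': [[-0.123, 0.97, -0.208, 0.34], [-0.992, -0.121, 0.022, 0.054], [-0.004, 0.209, 0.978, 1.212], [0.0, 0.0, 0.0, 1.0]]}
{'fx': 489.673, 'fy': 489.673, 'cx': 255.011, 'cy': 197.757, 'cam_to_world': [[0.808, 0.358, -0.468, -0.241], [-0.589, 0.479, -0.65, -1.063], [-0.009, 0.801, 0.598, 1.087], [0.0, 0.0, 0.0, 1.0]]}
{'time_s': 0.1, 'joint_positions': array([-1.41913174e+00,  1.58997275e-01,  1.59812931e+00,  1.43784203e-05,
        1.38618857e+00, -2.10132824e-01]), 'joint_velocities': array([ 1.18602768e-03,  7.93494103e-04, -3.80495564e-03, -3.35446145e-04,
        7.53213189e-05, -1.61854993e-04]), 'tau': array([ 6.89564986e-04, -3.96991432e+01, -3.32334638e+01, -7.89951059e-05,
        4.31643479e-03,  2.82549903e-07]), 'position': array([ 0.20340693, -0.5372362 ,  0.23039751]), 'eef_rot': array([-3.13991099e+00, -3.73115610e-04,  3.61794449e-01]), 'force': array([ 0.11713762,  0.10596286, -0.63014004]), 'ft_torque': array([-0.00287163,  0.01392294, -0.07838572]), 'grip_width': 0.08543018477390132}
```

View pics/top0b.png

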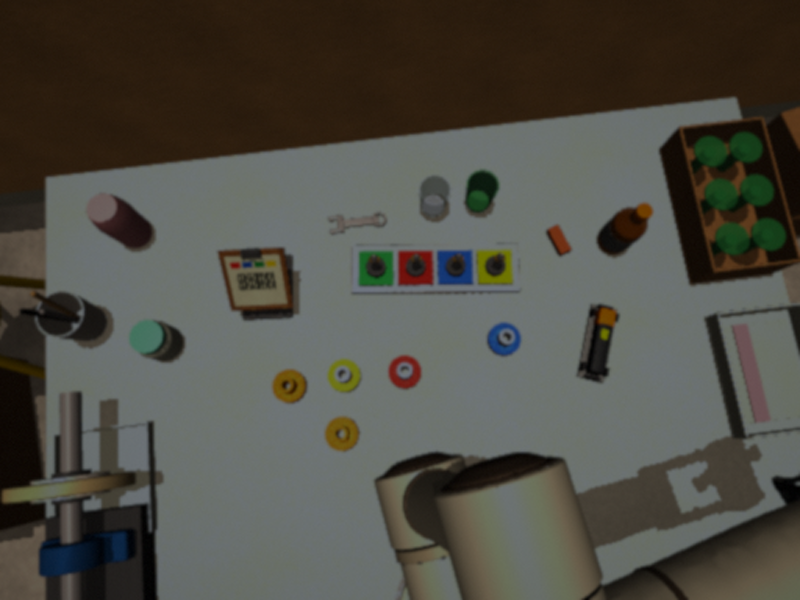

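View pics/side0.png

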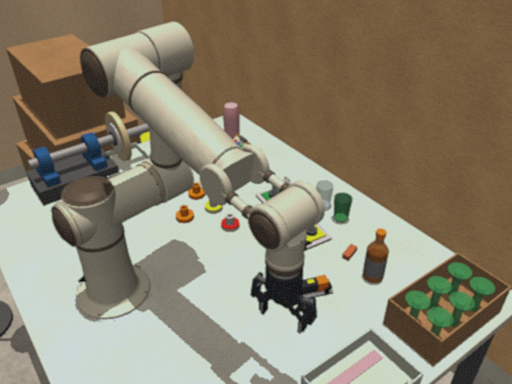

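The top view (800x600) shows:
- **Wheels:** yellow (344,376), red (405,371), blue (505,338).
- **Decoys:** orange wheels at (289,386) and (342,433). They are orange, not yellow, so they are not meant.
- **Green wheel:** not visible, though the arm could be hiding it.
- **Fixed things:** deck (436,268), scanner (599,342) with its head towards +x, ticket (257,281).

Next I'll measure these.

```bash
cat >> h.py <<'E'
import math
def hsv(im): return cv2.cvtColor(np.ascontiguousarray(im),cv2.COLOR_RGB2HSV)
HUE={'red':[(0,6),(174,180)],'orange':[(12,22)],'yellow':[(25,34)],'green':[(48,75)],'blue':[(105,122)]}
def blobs(im,P,zr,names=HUE,amin=60):
    H=hsv(im); out=[]
    for n in names:
        m=np.zeros(H.shape[:2],bool)
        for a,b in HUE[n]: m|=(H[...,0]>=a)&(H[...,0]<=b)
        m&=(H[...,1]>110)&(H[...,2]>50)&(P[...,2]>zr[0])&(P[...,2]<zr[1])
        k,l,s,c=cv2.connectedComponentsWithStats(m.astype(np.uint8))
        for j in range(1,k):
            if s[j,4]>amin: out.append((n,c[j],s[j],l==j))
    return out
def hub(P,xy,z=(.036,.056),r=.028):
    m=(np.hypot(P[...,0]-xy[0],P[...,1]-xy[1])<r)&(P[...,2]>z[0])&(P[...,2]<z[1])
    Q=P[m]
    if len(Q)<8: return None
    return cv2.minEnclosingCircle(Q[:,:2].astype(np.float32)),Q.mean(0),len(Q)
E
python3 - <<'E'
from h import *
np.set_printoptions(precision=4,suppress=True)
z=np.load('top0.npz');im,P=z['im'],z['P']
for n,c,s,m in blobs(im,P,(0,.1),amin=40):
    Q=P[m]; (r)=cv2.minAreaRect(Q[:,:2].astype(np.float32))
    print(n,c.round(),s[4],'mean',np.nanmean(Q,0),'rect',np.round(r[0],4),np.round(r[1],4),round(r[2],1))
    h=hub(P,r[0]); 
    if h: print('   hub',np.round(h[0][0],4),round(h[0][1],4),h[1],h[2])
print('table z',np.nanmedian(P[250:260,300:320,2]))
# scanner
x0,x1,y0,y1=365,400,190,248
Q=P[y0:y1,x0:x1].reshape(-1,3);Q=Q[(Q[:,2]>.038)&(Q[:,2]<.055)]
print('scanner',len(Q),Q.mean(0),cv2.minAreaRect(Q[:,:2].astype(np.float32)))
# deck
Q=P[150:195,220:338].reshape(-1,3);Q=Q[(Q[:,2]>.007)&(Q[:,2]<.028)]
print('deck',len(Q),Q.mean(0),cv2.minAreaRect(Q[:,:2].astype(np.float32)))
Q=P[150:195,220:338].reshape(-1,3);Q=Q[(Q[:,2]>.08)]; print('tips',Q[Q[:,1].argsort()])
# ticket
Q=P[164:195,147:182].reshape(-1,3);c=Q.mean(0);n=np.linalg.svd(Q-c)[2][2];n*=np.sign(n[2]);print('ticket',c,n)
M=P[155:205,135:195];mm=(abs((M-c)@n)<.012)&(M[...,2]>.04)
R=M[mm];ex=np.array([0,0,1.])-n*n[2];ex/=np.linalg.norm(ex);ey=np.cross(n,ex)
print('board rect (up,side)',cv2.minAreaRect(np.c_[(R-c)@ex,(R-c)@ey].astype(np.float32)),ex,ey)
E
python3 - <<'E'
import cv2,numpy as np
a=cv2.imread('pics/top0.png')
b=[cv2.resize(a[y:y+96,x:x+128],(400,300),interpolation=cv2.INTER_CUBIC) for x,y in((130,145),(160,200),(215,140),(310,180))]
cv2.imwrite('pics/crop1.png',np.vstack([np.hstack(b[:2]),np.hstack(b[2:])]))
E
```

```text
red [265. 172.] 341 mean [ 0.6474 -0.0057  0.0214] rect [ 0.65   -0.0066] [0.0666 0.0681] 83.0
   hub [ 0.6489 -0.0074] 0.017 [ 0.6477 -0.0072  0.0403] 20
red [259. 238.] 243 mean [0.4438 0.0414 0.0177] rect [0.4444 0.0416] [0.0582 0.06  ] 81.8
   hub [0.4455 0.0409] 0.015 [0.4451 0.0406 0.0479] 60
orange [472. 112.] 87 mean [ 0.7686 -0.7085  0.007 ] rect [ 0.7664 -0.708 ] [0.0243 0.0618] 62.5
   hub [ 0.7637 -0.7219] 0.0159 [ 0.766  -0.7221  0.0462] 36
orange [450. 117.] 113 mean [ 0.7552 -0.6242  0.0168] rect [ 0.74   -0.6073] [0.0399 0.1319] 42.9
orange [479. 140.] 113 mean [ 0.6712 -0.7066  0.0068] rect [ 0.6685 -0.7064] [0.0296 0.0606] 54.6
   hub [ 0.6713 -0.7227] 0.0165 [ 0.6725 -0.7217  0.0464] 38
orange [456. 144.] 143 mean [ 0.6634 -0.6266  0.0144] rect [ 0.6484 -0.6061] [0.0454 0.1313] 40.8
orange [486. 165.] 73 mean [ 0.585  -0.705   0.0146] rect [ 0.5761 -0.6785] [0.0309 0.0944] 21.6
   hub [ 0.5764 -0.6788] 0.0279 [ 0.5721 -0.6762  0.047 ] 19
orange [465. 169.] 108 mean [ 0.5758 -0.6234  0.0328] rect [ 0.5722 -0.6124] [0.0374 0.1137] 20.6
   hub [ 0.552  -0.6119] 0.0181
[... 5228 characters left out ...]
  0.0836]
 [ 0.6662  0.072   0.0987]
 [ 0.661   0.0722  0.1062]
 [ 0.6579  0.0725  0.1066]
 [ 0.6555  0.0729  0.1042]
 [ 0.6542  0.0734  0.0981]
 [ 0.653   0.0738  0.0915]
 [ 0.6604  0.075   0.1096]
 [ 0.6587  0.0755  0.1048]
 [ 0.6572  0.0759  0.0997]
 [ 0.6554  0.0764  0.0953]
 [ 0.6548  0.0769  0.0865]
 [ 0.6622  0.0786  0.094 ]
 [ 0.6595  0.079   0.093 ]
 [ 0.6571  0.0794  0.0904]
 [ 0.655   0.0798  0.0871]
 [ 0.6604  0.082   0.091 ]]Traceback (most recent call last):
  File "<stdin>", line 19, in <module>
    u, s, vh = gufunc(a, signature=signature)
               ~~~~~~^^^^^^^^^^^^^^^^^^^^^^^^
    raise LinAlgError("SVD did not converge")
numpy.linalg.LinAlgError: SVD did not converge
```

View pics/crop1.png

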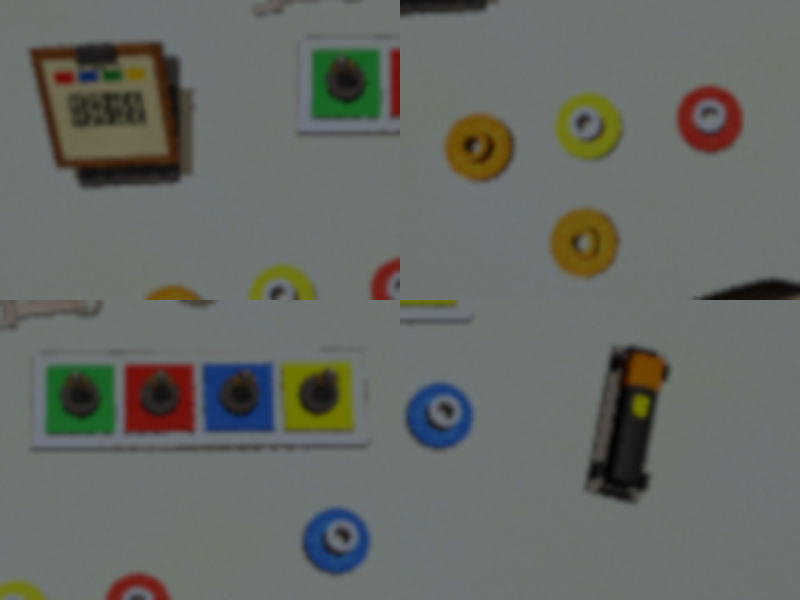

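Crop confirmed: the yellow wheel has a yellow felt and a plain aluminium hub. The two orange ones have orange hubs and are decoys. Next is the ticket pose, plus a move helper.

```bash
cat >> h.py <<'E'
from scipy.spatial.transform import Rotation as Ro
def plan(target, rpy, tol=1):
    """print shift in tool frame (mm) and turn (rotvec tool) from the current pose to the target"""
    s=ctrl.state(); R=Ro.from_euler('xyz',s['eef_rot']); T=Ro.from_euler('xyz',rpy)
    print('shift mm',np.round(R.inv().apply(np.array(target)-s['position'])*1e3,1),'turn',np.round((R.inv()*T).as_rotvec(),3))
    print('world mm',np.round((np.array(target)-s['position'])*1e3,1),'w',round(s['grip_width'],4),'F',np.round(s['force'],1),'t',s['time_s'],'j',np.round(s['joint_positions'],2))
E
python3 - <<'E'
from h import *
np.set_printoptions(precision=4,suppress=True)
z=np.load('top0.npz');im,P=z['im'],z['P']
Q=P[166:192,148:180].reshape(-1,3);Q=Q[np.isfinite(Q[:,0])];Q=Q[Q[:,2]>.05]
for _ in range(3):
    c=Q.mean(0);n=np.linalg.svd(Q-c,full_matrices=False)[2][2];n=n*np.sign(n[2]);Q=Q[abs((Q-c)@n)<.008]
print('ticket',c,n,len(Q),'yaw',math.atan2(-n[1],-n[0]))
M=P[150:205,135:195];M=M[np.isfinite(M[...,0])]
R=M[(abs((M-c)@n)<.012)&(M[:,2]>.04)];ex=np.array([0,0,1.])-n*n[2];ex/=np.linalg.norm(ex);ey=np.cross(n,ex)
r=cv2.minAreaRect(np.c_[(R-c)@ex,(R-c)@ey].astype(np.float32));print(r,c+ex*r[0][0]+ey*r[0][1])
# bars
H=hsv(im)[158:192,145:185]; m=(H[...,2]<45)&(H[...,2]>0); D=P[158:192,145:185]
m[:10]=0
vv,uu=np.nonzero(m); print('dark px',len(vv),np.median(uu)+145,np.median(vv)+158,np.nanmean(P[176:184,158:172].reshape(-1,3),0))
# deck rods
for a in [(.659,.072),(.6495,-.0066),(.6405,-.086),(.6318,-.1655)]:
    for zr in((.03,.06),(.06,.095),(.095,.12)):
        h=hub(P,a,zr,.03); print(zr,h and (np.round(h[0],4) if 0 else h[0]),h and h[1])
plan([.4557,-.3451,.15],[math.pi,0,-.375])
E
```

```text
ticket [0.6421 0.2966 0.1041] [-0.7106  0.0565  0.7013] 829 yaw -0.0793342565825635
((-5.0693750381469727e-05, -0.0007112286984920502), (0.13399338722229004, 0.12193507701158524), 0.30354610085487366) [0.642  0.2959 0.1041]
dark px 24 170.5 176.0 [0.6396 0.2944 0.1019]
(0.03, 0.06) ((0.6597820520401001, 0.0717080757021904), 0.01996000111103058) [0.6556 0.0715 0.0352]
(0.06, 0.095) ((0.65965735912323, 0.07168596982955933), 0.010453935712575912) [0.6563 0.0719 0.0814]
(0.095, 0.12) ((0.6597571969032288, 0.07100508362054825), 0.007022654637694359) [0.6584 0.0712 0.1019]
(0.03, 0.06) ((0.6513498425483704, -0.007379486225545406), 0.020075654610991478) [ 0.6466 -0.0069  0.0357]
(0.06, 0.095) ((0.6521639823913574, -0.007075102999806404), 0.010242767632007599) [ 0.6479 -0.0063  0.0845]
(0.095, 0.12) ((0.6490780115127563, -0.006458496209233999), 0.006255144719034433) [ 0.6494 -0.0072  0.1024]
(0.03, 0.06) ((0.6421241164207458, -0.0863720253109932), 0.019971078261733055) [ 0.6377 -0.0852  0.0354]
(0.06, 0.095) ((0.6423008441925049, -0.08724398910999298), 0.010487870313227177) [ 0.639  -0.0852  0.0827]
(0.095, 0.12) ((0.6418477296829224, -0.08759133517742157), 0.006350855343043804) [ 0.6405 -0.0861  0.1028]
(0.03, 0.06) ((0.6330302953720093, -0.16591539978981018), 0.0200579222291708) [ 0.6298 -0.1639  0.0355]
(0.06, 0.095) ((0.6329379677772522, -0.1669749766588211), 0.0094220582395792) [ 0.6296 -0.1653  0.0831]
(0.095, 0.12) ((0.6324854493141174, -0.16567014157772064), 0.006170317996293306) [ 0.6317 -0.165   0.1017]
shift mm [303.9 -90.3  80.7] turn [-0.002  0.     0.737]
world mm [252.3 192.1 -80.4] w 0.0854 F [ 0.1  0.1 -0.6] t 0.1 j [-1.42  0.16  1.6   0.    1.39 -0.21]
```

move_arm:
  plan: "0 0 10 0 0 0.147;0 0 10 0 0 0.147;0 0 10 0 0 0.147;0 0 10 0 0 0.147;0 0 10 0 0 0.147"
  gripper: -1

```text
time_s: 0.6
position: [0.2034, -0.5367, 0.178]
eef_rot: [-3.139, 0.001, -0.391]
force: [-0.7, -0.7, 1.6]
grip_width: 0.0858
```

```bash
python3 -c "
from h import *
plan([.4557,-.3451,.15],[math.pi,0,-.375])"
```

```text
shift mm [ 160.3 -273.2   28.4] turn [-0.002  0.001 -0.016]
world mm [252.3 191.6 -28. ] w 0.0858 F [-0.7 -0.7  1.6] t 0.6 j [-1.42  0.2   1.65  0.    1.29  0.54]
```

move_arm:
  plan: "20 -34 3 0 0 -0.016;20 -34 3 0 0 0;20 -34 3 0 0 0;20 -34 3 0 0 0;20 -34 4 0 0 0;20 -34 4 0 0 0;20 -34 4 0 0 0;20 -34 4 0 0 0;0 0 0 0 0 0"

```text
time_s: 1.5
position: [0.459, -0.3334, 0.1431]
eef_rot: [-3.132, 0.009, -0.383]
force: [-1.0, 0.1, 0.3]
grip_width: 0.086
```

```bash
python3 - <<'E'
from h import *
np.set_printoptions(precision=4,suppress=True)
im,d,P=cap('top','top1.png')
x0,x1,y0,y1=355,400,190,248
plan([.4557,-.3451,.012],[math.pi,0,-.375])
im,d,P=cap('side','side1.png')
cv2.imwrite('pics/c2.png',np.vstack([cv2.resize(cv2.imread('pics/top1.png'),(640,480))[:300],cv2.resize(cv2.imread('pics/side1.png')[180:330,200:400],(400,300)).copy() if 0 else np.pad(cv2.resize(cv2.imread('pics/side1.png')[150:330,180:420],(400,300)),((0,0),(0,240),(0,0)))]))
E
```

```text
shift mm [  3.2  11.3 131.1] turn [-0.008  0.009 -0.009]
world mm [  -2.   -10.2 -131.3] w 0.0855 F [-0.7 -0.1 -1. ] t 1.55 j [-0.85  0.23  1.7   0.    1.23  1.11]
```

View pics/c2.png

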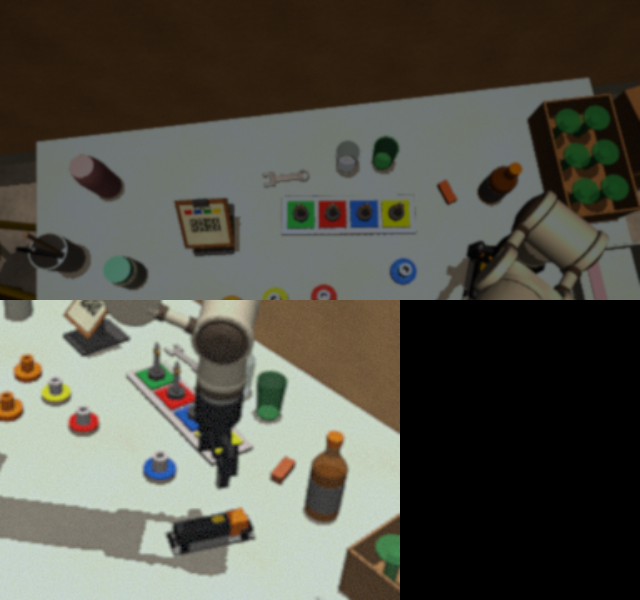

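The gripper is above the scanner with nothing in its way. I'll centre it and go down.

move_arm:
  plan: "3 11 10 -0.008 0.009 -0.009;0 0 25 0 0 0;0 0 25 0 0 0;0 0 20 0 0 0;0 0 0 0 0 0"

```text
time_s: 2.1
position: [0.4499, -0.3565, 0.0599]
eef_rot: [3.135, -0.003, -0.384]
force: [-1.6, 0.2, 0.1]
grip_width: 0.0856
```

```bash
python3 -c "
from h import *
plan([.4557,-.3451,.012],[math.pi,0,-.375])"
```

```text
shift mm [  1.  -13.1  47.8] turn [ 0.006 -0.003 -0.009]
world mm [  5.8  11.4 -47.9] w 0.0856 F [-1.6  0.2  0.1] t 2.1 j [-0.88  0.35  1.74 -0.    1.05  1.08]
```

move_arm:
  plan: "1 -10 0 0.006 -0.003 -0.009;0 0 0 0 0 0;0 0 0 0 0 0;0 0 0 0 0 0"

```text
time_s: 2.5
position: [0.4543, -0.3507, 0.0624]
eef_rot: [3.139, -0.003, -0.377]
force: [1.3, 1.3, 0.5]
grip_width: 0.0852
```

```bash
python3 -c "
from h import *
plan([.4557,-.3451,.012],[math.pi,0,-.375])"
```

```text
shift mm [-0.9 -5.9 50.4] turn [ 0.002 -0.003 -0.002]
world mm [  1.4   5.6 -50.4] w 0.0852 F [1.3 1.3 0.5] t 2.5 j [-0.87  0.34  1.74 -0.    1.06  1.08]
```

move_arm:
  plan: "-1 -6 8 0 -0.003 0;0 0 10 0 0 0;0 0 10 0 0 0;0 0 10 0 0 0;0 0 7 0 0 0;0 0 4 0 0 0;0 0 0 0 0 0;0 0 0 0 0 0"

```text
time_s: 3.3
position: [0.4558, -0.3442, 0.009]
eef_rot: [3.139, -0.0, -0.376]
force: [0.1, -0.1, 0.4]
grip_width: 0.0852
```

```bash
python3 -c "
from h import *
plan([.4557,-.3451,.012],[math.pi,0,-.375])"
```

```text
shift mm [ 0.2  0.9 -3. ] turn [ 0.002 -0.    -0.001]
world mm [-0.1 -0.9  3. ] w 0.0852 F [ 0.1 -0.1  0.4] t 3.3 j [-0.86  0.42  1.75 -0.    0.96  1.09]
```

move_arm:
  plan: "0 1 -4 0 0 0;0 0 0 0 0 0;0 0 0 0 0 0;0 0 0 0 0 0;0 0 0 0 0 0;0 0 0 0 0 0;0 0 0 0 0 0;0 0 0 0 0 0;0 0 0 0 0 0;0 0 0 0 0 0"
  gripper: 1
  grip_force: 60

```text
time_s: 4.3
position: [0.4563, -0.3462, 0.0151]
eef_rot: [3.138, -0.003, -0.376]
force: [-0.2, -0.5, -0.7]
grip_width: 0.0308
```

```bash
python3 -c "
from h import *
plan([.4557,-.3451,.012],[math.pi,0,-.375])"
```

```text
shift mm [-1.  -0.8  3.1] turn [ 0.004 -0.003 -0.001]
world mm [-0.6  1.1 -3.1] w 0.0308 F [-0.2 -0.5 -0.7] t 4.3 j [-0.86  0.42  1.75 -0.    0.97  1.09]
```

move_arm:
  plan: "0 0 -5 0 0 0;0 0 -15 0 0 0;0 0 -30 0 0 0;0 0 -40 0 0 0;0 0 -40 0 0 0;0 0 -40 0 0 0;0 0 -40 0 0 0;0 0 -20 0 0 0;0 0 0 0 0 0;0 0 0 0 0 0"

```text
time_s: 5.3
position: [0.4546, -0.3433, 0.2607]
eef_rot: [3.138, -0.004, -0.376]
force: [0.3, -0.2, -3.5]
grip_width: 0.0312
```

```bash
cat >> h.py <<'E'
def scan_pose(dist=.125,pitch=math.pi/4,psi=-.079,label=(.6415,.2955,.1025)):
    rpy=[math.pi,pitch,psi]; R=Ro.from_euler('xyz',rpy)
    nose=np.array(label)-dist*R.apply([1,0,0]); return nose-R.apply([.065,0,-.011]),rpy
E
python3 -c "
from h import *
p=scan_pose();print(p);plan(*p)"
```

```text
(array([0.49981482, 0.30671647, 0.22907211]), [3.141592653589793, 0.7853981633974483, -0.079])
shift mm [-196.8 -621.3   28.5] turn [-0.113 -0.782 -0.284]
world mm [ 45.2 650.  -31.6] w 0.0312 F [ 0.3 -0.2 -3.5] t 5.3 j [-0.86  0.12  1.58 -0.    1.44  1.09]
```

move_arm:
  plan: "-6 -20 -10 0 0 0;-12 -40 -10 0 0 0;-12 -40 0 0 0 0;-12 -40 0 0 0 0;-12 -40 0 0 0 0;-12 -40 0 0 0 0;-12 -40 0 0 0 0;-12 -40 0 0 0 0;-12 -40 0 0 0 0;-12 -40 0 0 0 0"

```text
time_s: 6.3
position: [0.4803, 0.0659, 0.2617]
eef_rot: [3.14, 0.028, -0.387]
force: [0.8, -0.8, -2.4]
grip_width: 0.031
```

```bash
python3 -c "
from h import *
p=scan_pose();plan(*p)"
```

```text
shift mm [ -72.  -230.4   34.3] turn [-0.124 -0.751 -0.29 ]
world mm [ 19.5 240.8 -32.6] w 0.031 F [ 0.8 -0.8 -2.4] t 6.3 j [-0.12 -0.08  1.78  0.01  1.47  1.84]
```

move_arm:
  plan: "-12 -38 0 0 0 0;-12 -38 0 0 0 0;-12 -38 0 0 0 0;-12 -38 0 0 0 0;-10 -28 0 0 0 0;0 0 0 0 0 -0.1;0 0 0 0 0 -0.1;0 0 0 0 0 -0.1;0 0 0 0 0 0;0 0 0 0 0 0"

```text
time_s: 7.3
position: [0.4811, 0.267, 0.2401]
eef_rot: [3.139, 0.064, -0.07]
force: [0.5, -0.1, -2.0]
grip_width: 0.031
```

```bash
python3 -c "
from h import *
p=scan_pose();plan(*p)"
```

```text
shift mm [ 16.6 -40.9   9.9] turn [ 0.006 -0.722  0.008]
world mm [ 18.8  39.7 -11.1] w 0.031 F [ 0.5 -0.1 -2. ] t 7.3 j [0.28 0.13 1.61 0.02 1.46 1.91]
```

move_arm:
  plan: "2 -7 -2 0 -0.12 0;2 -7 -2 0 -0.12 0;2 -7 -2 0 -0.12 0;2 -7 0 0 -0.12 0;0 -7 0 0 -0.12 0;0 -5 0 0 -0.12 0;0 0 0 0 0 0;0 0 0 0 0 0"

```text
time_s: 8.1
position: [0.4905, 0.3053, 0.236]
eef_rot: [3.12, 0.817, -0.1]
force: [-0.3, -0.0, -1.1]
grip_width: 0.0313
```

```bash
python3 -c "
from h import *
p=scan_pose();plan(*p)"
```

```text
shift mm [11.3 -2.3 -2. ] turn [ 0.006  0.032 -0.015]
world mm [ 9.3  1.4 -6.9] w 0.0313 F [-0.3 -0.  -1.1] t 8.1 j [0.23 0.73 1.02 0.26 2.17 1.95]
```

move_arm:
  plan: "11 -2 -2 0.006 0.032 -0.015;0 0 0 0 0 0;0 0 0 0 0 0"

```text
time_s: 8.4
position: [0.4993, 0.3063, 0.2319]
eef_rot: [3.141, 0.775, -0.08]
force: [0.8, 0.1, -1.6]
grip_width: 0.031
```

```bash
python3 - <<'E'
from h import *
p=scan_pose();plan(*p)
im,d,P=cap('top','top2.png');np.savez('top2.npz',im=im,d=d,P=P)
im2,d,P2=cap('side','side2.png')
for n,c,s,m in blobs(im,P,(-.005,.06),amin=80):
    r=cv2.minAreaRect(P[m][:,:2].astype(np.float32));print(n,c.round(),s[4],np.round(r[0],3),np.round(r[1],3))
a=cv2.imread('pics/side2.png');t=cv2.imread('pics/top2.png')
cv2.imwrite('pics/c3.png',np.hstack([cv2.resize(t,(400,300)),cv2.resize(a,(400,300))]))
s=ctrl.state();R=Ro.from_euler('xyz',s['eef_rot']);nose=s['position']+R.apply([.065,0,-.011]);v=np.array([.6415,.2955,.1025])-nose
print('nose',nose,'dist',np.linalg.norm(v),'off',np.degrees(np.arccos(v@R.apply([1,0,0])/np.linalg.norm(v))))
E
```

```text
shift mm [ 2.3 -0.4  1.6] turn [-0.001 -0.01  -0.001]
world mm [ 0.5  0.4 -2.8] w 0.031 F [ 0.8  0.1 -1.6] t 8.4 j [0.23 0.73 1.02 0.25 2.13 1.93]
red [265. 172.] 342 [ 0.65  -0.007] [0.067 0.068]
red [259. 238.] 244 [0.444 0.042] [0.058 0.06 ]
orange [472. 112.] 89 [ 0.766 -0.708] [0.022 0.065]
orange [450. 117.] 103 [ 0.76 -0.63] [0.028 0.074]
orange [479. 140.] 115 [ 0.672 -0.706] [0.031 0.062]
orange [457. 143.] 133 [ 0.667 -0.633] [0.055 0.056]
orange [213. 242.] 106 [0.448 0.181] [0.059 0.024]
yellow [316. 171.] 351 [ 0.633 -0.165] [0.068 0.07 ]
yellow [224. 239.] 156 [0.456 0.149] [0.063 0.039]
green [240. 172.] 304 [0.66  0.072] [0.067 0.068]
blue [290. 172.] 330 [ 0.641 -0.085] [0.068 0.069]
blue [322. 217.] 238 [ 0.485 -0.161] [0.061 0.059]
nose [0.55336595 0.30210979 0.19435425] dist 0.1274696152704654 off 1.6846037498223998
```

View pics/c3.png

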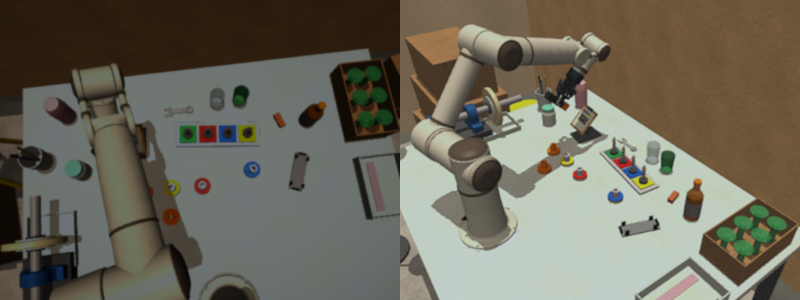

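The picture shows the scanner facing the ticket: distance 127 mm, off-axis 1.7°. With the arm moved away there is still no green wheel, so it is absent. I'll hold still here.

move_arm:
  plan: "2 0 1 0 -0.01 0;0 0 0 0 0 0;0 0 0 0 0 0;0 0 0 0 0 0;0 0 0 0 0 0;0 0 0 0 0 0;0 0 0 0 0 0;0 0 0 0 0 0;0 0 0 0 0 0;0 0 0 0 0 0"

```text
time_s: 9.5
position: [0.4998, 0.3065, 0.2308]
eef_rot: [3.141, 0.785, -0.08]
force: [0.2, -0.5, -2.2]
grip_width: 0.031
```

move_arm:
  plan: "0 0 0 0 0 0;0 0 0 0 0 0;0 0 0 0 0 0;0 0 0 0 0 0;0 0 0 0 0 0;0 0 0 0 0 0;0 0 0 0 0 0;0 0 0 0 0 0;0 0 0 0 0 0;0 0 0 0 0 0"

```text
time_s: 10.5
position: [0.4999, 0.3064, 0.2308]
eef_rot: [3.141, 0.785, -0.08]
force: [-0.0, -0.3, -2.0]
grip_width: 0.031
```

move_arm:
  plan: "0 0 0 0 0 0;0 0 0 0 0 0;0 0 0 0 0 0;0 0 0 0 0 0;0 0 0 0 0 0;0 0 0 0 0 0;0 0 0 0 0 0;0 0 0 0 0 0;0 0 0 0 0 0;0 0 0 0 0 0"

```text
time_s: 11.5
position: [0.4999, 0.3064, 0.2308]
eef_rot: [3.141, 0.785, -0.08]
force: [-0.2, -0.6, -1.8]
grip_width: 0.0311
```

```bash
python3 - <<'E'
from h import *
p=scan_pose();plan(*p)
s=ctrl.state();R=Ro.from_euler('xyz',s['eef_rot']);nose=s['position']+R.apply([.065,0,-.011]);v=np.array([.6415,.2955,.1025])-nose
print('dist',np.linalg.norm(v),'off',np.degrees(np.arccos(v@R.apply([1,0,0])/np.linalg.norm(v))))
E
```

```text
shift mm [ 1.2 -0.3  1.3] turn [-0.    -0.001 -0.001]
world mm [-0.   0.3 -1.7] w 0.0311 F [-0.2 -0.6 -1.8] t 11.5 j [0.23 0.74 1.01 0.26 2.14 1.93]
dist 0.12619698576165622 off 0.6656958010505288
```

move_arm:
  plan: "-15 10 -10 0 0.13 0;-10 15 -10 0 0.13 0;-5 15 0 0 0.13 0;0 10 0 0 0.13 0;0 0 0 0 0.13 0;0 0 0 0 0.135 0;0 0 0 0 0 0.1;0 0 0 0 0 0.1;0 0 0 0 0 0.1;0 0 0 0 0 0"

```text
time_s: 12.5
position: [0.4807, 0.2543, 0.2577]
eef_rot: [3.141, -0.013, -0.39]
force: [0.5, 0.1, -1.8]
grip_width: 0.0314
```

```bash
python3 -c "
from h import *
plan([.4563,-.3462,.27],[math.pi,0,-.376])"
```

```text
shift mm [205.9 564.6  -9.3] turn [ 0.001 -0.013 -0.014]
world mm [ -24.4 -600.5   12.3] w 0.0314 F [ 0.5  0.1 -1.8] t 12.5 j [ 0.27  0.05  1.66 -0.01  1.42  2.23]
```

move_arm:
  plan: "7 20 -6 0 -0.013 -0.014;14 40 -4 0 0 0;14 40 0 0 0 0;14 40 0 0 0 0;14 40 0 0 0 0;14 40 0 0 0 0;14 40 0 0 0 0;14 40 0 0 0 0;14 40 0 0 0 0;14 40 0 0 0 0"

```text
time_s: 13.5
position: [0.4682, -0.1575, 0.2685]
eef_rot: [-3.139, 0.004, -0.339]
force: [1.0, 0.3, -2.4]
grip_width: 0.0309
```

```bash
python3 -c "
from h import *
plan([.4563,-.3462,.2],[math.pi,0,-.376])"
```

```text
shift mm [ 51.7 182.1  67.9] turn [-0.002  0.004  0.037]
world mm [ -11.9 -188.7  -68.5] w 0.0309 F [ 1.   0.3 -2.4] t 13.5 j [-0.57 -0.08  1.77  0.    1.46  1.34]
```

move_arm:
  plan: "12 38 5 0 0 0.037;13 38 5 0 0 0;13 38 10 0 0 0;7 20 10 0 0 0;3 10 10 0 0 0;0 0 10 0 0 0;0 0 0 0 0 0;0 0 0 0 0 0"

```text
time_s: 14.3
position: [0.4593, -0.3181, 0.2159]
eef_rot: [-3.136, 0.006, -0.368]
force: [-0.5, 0.1, -1.4]
grip_width: 0.0311
```

```bash
python3 -c "
from h import *
plan([.4563,-.3462,.08],[math.pi,0,-.376])"
```

```text
shift mm [  8.2  28.  135.7] turn [-0.005  0.006  0.008]
world mm [  -3.   -28.1 -135.9] w 0.0311 F [-0.5  0.1 -1.4] t 14.3 j [-0.82  0.13  1.66  0.    1.36  1.12]
```

move_arm:
  plan: "4 14 20 -0.005 0.006 0.008;4 12 30 0 0 0;0 2 30 0 0 0;0 0 25 0 0 0;0 0 15 0 0 0;0 0 5 0 0 0;0 0 0 0 0 0;0 0 0 0 0 0"

```text
time_s: 15.1
position: [0.4635, -0.3435, 0.095]
eef_rot: [3.138, -0.012, -0.363]
force: [0.1, 0.6, -1.8]
grip_width: 0.0308
```

```bash
python3 -c "
from h import *
plan([.4563,-.3462,.05],[math.pi,0,-.376])"
```

```text
shift mm [-6.3  4.9 45. ] turn [ 0.004 -0.012  0.013]
world mm [ -7.2  -2.7 -45. ] w 0.0308 F [ 0.1  0.6 -1.8] t 15.1 j [-0.85  0.3   1.72  0.    1.11  1.08]
```

move_arm:
  plan: "-6 5 10 0.004 -0.012 0.013;0 0 10 0 0 0;0 0 10 0 0 0;0 0 8 0 0 0;0 0 0 0 0 0;0 0 0 0 0 0;0 0 0 0 0 0"

```text
time_s: 15.8
position: [0.4569, -0.348, 0.0564]
eef_rot: [3.14, -0.003, -0.377]
force: [-0.0, -0.2, -2.4]
grip_width: 0.0313
```

```bash
python3 -c "
from h import *
plan([.4563,-.3462,.0155],[math.pi,0,-.376])"
```

```text
shift mm [-1.3 -1.5 40.9] turn [ 0.002 -0.003 -0.001]
world mm [ -0.6   1.8 -40.9] w 0.0313 F [-0.  -0.2 -2.4] t 15.8 j [-0.86  0.35  1.74 -0.    1.05  1.09]
```

move_arm:
  plan: "-1 -1 8 0.002 -0.003 0;0 0 8 0 0 0;0 0 8 0 0 0;0 0 6 0 0 0;0 0 4 0 0 0;0 0 0 0 0 0;0 0 0 0 0 0;0 0 0 0 0 0"

```text
time_s: 16.6
position: [0.4566, -0.3467, 0.0196]
eef_rot: [-3.141, -0.0, -0.377]
force: [-0.7, 0.6, -2.9]
grip_width: 0.0309
```

```bash
python3 -c "
from h import *
plan([.4563,-.3462,.0155],[math.pi,0,-.376])"
```

```text
shift mm [-0.4 -0.4  4.1] turn [-0.    -0.    -0.001]
world mm [-0.3  0.5 -4.1] w 0.0309 F [-0.7  0.6 -2.9] t 16.6 j [-0.86  0.41  1.74  0.    0.99  1.09]
```

move_arm:
  plan: "0 0 2 0 0 0;0 0 2 0 0 0;0 0 1 0 0 0;0 0 1 0 0 0;0 0 0 0 0 0;0 0 0 0 0 0"

```text
time_s: 17.2
position: [0.4574, -0.3476, 0.0154]
eef_rot: [3.141, -0.002, -0.377]
force: [-0.4, 0.4, -2.0]
grip_width: 0.0311
```

```bash
python3 -c "
from h import *
plan([.4563,-.3462,.0155],[math.pi,0,-.376])"
```

```text
shift mm [-1.6 -0.9 -0.1] turn [ 0.001 -0.002 -0.001]
world mm [-1.1  1.4  0.1] w 0.0311 F [-0.4  0.4 -2. ] t 17.2 j [-0.86  0.42  1.74  0.    0.98  1.09]
```

move_arm:
  plan: "-1 -1 1 0 0 0;0 0 1 0 0 0;0 0 0 0 0 0"

```text
time_s: 17.5
position: [0.4574, -0.3473, 0.0152]
eef_rot: [3.139, -0.004, -0.377]
force: [0.1, -0.4, -2.2]
grip_width: 0.0307
```

move_arm:
  plan: "0 0 0 0 0 0;0 0 0 0 0 0;0 0 0 0 0 0;0 0 0 0 0 0;0 0 0 0 0 0;0 0 0 0 0 0"
  gripper: -1

```text
time_s: 18.1
position: [0.4577, -0.3474, 0.0151]
eef_rot: [3.139, -0.005, -0.377]
force: [0.4, 0.1, 0.4]
grip_width: 0.0855
```

move_arm:
  plan: "0 0 -5 0 0 0;0 0 -15 0 0 0;0 0 -30 0 0 0;0 0 -40 0 0 0;0 0 -40 0 0 0;0 0 -10 0 0 0;0 0 0 0 0 0"

```text
time_s: 18.8
position: [0.4572, -0.3468, 0.1656]
eef_rot: [3.138, -0.006, -0.377]
force: [-0.2, -0.1, 0.0]
grip_width: 0.0853
```

```bash
python3 -c "
from h import *
plan([.486,-.1626,.12],[math.pi,0,1.455])"
```

```text
shift mm [ -41.2 -182.    44.7] turn [ 8.000e-03 -1.000e-03 -1.832e+00]
world mm [ 28.8 184.2 -45.6] w 0.0853 F [-0.2 -0.1  0. ] t 18.8 j [-0.86  0.21  1.67 -0.    1.25  1.09]
```

move_arm:
  plan: "-8 -36 0 0 0 0;-8 -36 0 0 0 0;-8 -36 0 0 0 0;-8 -36 0 0 0 0;-6 -20 0 0 0 0;0 0 0 0 0 -0.14;0 0 0 0 0 -0.14;0 0 0 0 0 -0.14;0 0 0 0 0 -0.14;0 0 0 0 0 -0.14"

```text
time_s: 19.8
position: [0.4766, -0.1695, 0.1541]
eef_rot: [-3.134, 0.008, 0.349]
force: [0.4, -0.2, 0.2]
grip_width: 0.0853
```

move_arm:
  plan: "0 0 0 0 0 -0.14;0 0 0 0 0 -0.14;0 0 0 0 0 -0.14;0 0 0 0 0 -0.14;0 0 0 0 0 -0.14;0 0 0 0 0 -0.14;0 0 0 0 0 -0.14;0 0 0 0 0 0;0 0 0 0 0 0"

```text
time_s: 20.7
position: [0.469, -0.1646, 0.1422]
eef_rot: [-3.11, -0.01, 1.369]
force: [-0.4, 0.6, 0.4]
grip_width: 0.0851
```

```bash
cat >> h.py <<'E'
def wheels(save):
    im,d,P=cap('top',save); np.savez('last.npz',im=im,d=d,P=P)
    for n,c,s,m in blobs(im,P,(-.005,.1),amin=40):
        r=cv2.minAreaRect(P[m][:,:2].astype(np.float32))[0]
        if r[1]<-.5 or r[1]>.4: continue
        h=hub(P,r); print(n,c.round(),s[4],'rect',np.round(r,4),'hub',h and (np.round(h[0][0],4),round(h[0][1],4),np.round(h[1],4),h[2]))
    return im,d,P
E
python3 - <<'E'
from h import *
im,d,P=wheels('top3.png')
Q=P[190:248,355:400].reshape(-1,3);Q=Q[(Q[:,2]>.038)&(Q[:,2]<.055)]
print('scanner',len(Q),Q.mean(0),cv2.minAreaRect(Q[:,:2].astype(np.float32)))
plan([.486,-.1626,.12],[math.pi,0,1.455])
im,d,P=cap('side','side3.png')
t=cv2.imread('pics/top3.png')[90:300,130:480];a=cv2.imread('pics/side3.png')
cv2.imwrite('pics/c4.png',np.hstack([cv2.resize(t,(500,300)),cv2.resize(a[180:330,170:320],(300,300))]))
E
```

```text
red [265. 172.] 342 rect [ 0.6495 -0.0063] hub (array([ 0.6496, -0.0065]), 0.0177, array([ 0.6471, -0.0041,  0.0393]), 22)
red [259. 238.] 240 rect [0.4441 0.0417] hub (array([0.4461, 0.0406]), 0.0153, array([0.4453, 0.0407, 0.0471]), 61)
orange [168. 192.] 160 rect [0.6177 0.2965] hub (array([0.5981, 0.2966]), 0.014, array([0.5976, 0.2998, 0.0554]), 8)
orange [185. 247.] 310 rect [0.4449 0.2672] hub (array([0.4466, 0.2666]), 0.0151, array([0.4465, 0.2664, 0.0462]), 71)
orange [218. 277.] 273 rect [0.343  0.1749] hub (array([0.3437, 0.1742]), 0.015, array([0.344 , 0.1741, 0.0472]), 64)
yellow [316. 171.] 361 rect [ 0.6318 -0.1663] hub (array([ 0.6314, -0.1668]), 0.0174, array([ 0.6279, -0.1644,  0.041 ]), 20)
yellow [220. 240.] 240 rect [0.4524 0.1588] hub (array([0.4537, 0.1587]), 0.0151, array([0.4541, 0.1582, 0.0471]), 63)
green [305. 128.] 138 rect [ 0.7779 -0.1526] hub (array([ 0.7789, -0.1538]), 0.0274, array([ 0.7752, -0.1481,  0.0451]), 39)
green [240. 171.] 311 rect [0.6601 0.072 ] hub (array([0.6588, 0.0721]), 0.0195, array([0.6563, 0.0708, 0.0408]), 24)
blue [290. 172.] 330 rect [ 0.6401 -0.0853] hub (array([ 0.6415, -0.085 ]), 0.019, array([ 0.6368, -0.0846,  0.0391]), 25)
scanner 191 [ 0.43114276 -0.34230248  0.04481388] ((0.44050201773643494, -0.3457503318786621), (0.025934666395187378, 0.09696981310844421), 65.01986694335938)
shift mm [ 5.1 17.  21.7] turn [-0.031 -0.012 -0.086]
world mm [ 17.    2.  -22.2] w 0.0853 F [ 0.3  0.3 -0.8] t 20.75 j [-0.58  0.07  1.88 -0.    1.23 -0.38]
```

View pics/c4.png

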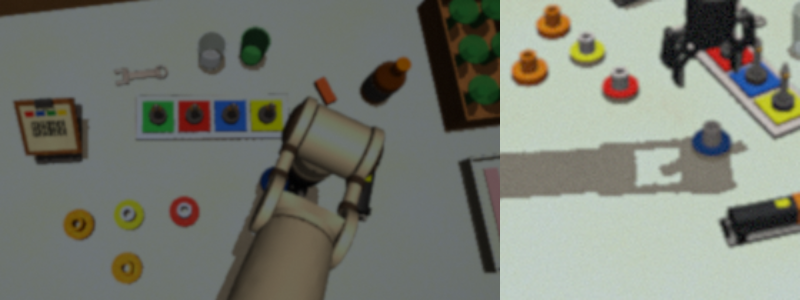

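Scanner is back in its cradle between the lugs (side view). Blue wheel next.

move_arm:
  plan: "5 17 5 -0.031 -0.012 -0.086;0 0 10 0 0 0;0 0 5 0 0 0;0 0 0 0 0 0;0 0 0 0 0 0;0 0 0 0 0 0"

```text
time_s: 21.4
position: [0.4853, -0.1632, 0.12]
eef_rot: [-3.139, 0.0, 1.447]
force: [0.6, -0.6, 0.3]
grip_width: 0.0856
```

```bash
python3 - <<'E'
from h import *
im,d,P=cap('side'); h=hub(P,(.4858,-.163),(.03,.056),.03);print('side hub',h)
plan([.4858,-.1628,.022],[math.pi,0,1.455])
E
```

```text
side hub (((0.4863598346710205, -0.16550812125205994), 0.018471581861376762), array([ 0.48423153, -0.16595096,  0.04187767]), 78)
shift mm [ 0.5  0.5 98.1] turn [-0.002  0.    -0.008]
world mm [  0.4   0.4 -98.1] w 0.0858 F [-0.2  0.8  0.1] t 21.45 j [-0.56  0.12  1.88 -0.    1.15 -0.44]
```

move_arm:
  plan: "0 0 15 0 0 -0.008;0 0 15 0 0 0;0 0 15 0 0 0;0 0 15 0 0 0;0 0 12 0 0 0;0 0 8 0 0 0;0 0 4 0 0 0;0 0 0 0 0 0;0 0 0 0 0 0"

```text
time_s: 22.35
position: [0.488, -0.1657, 0.0367]
eef_rot: [3.137, 0.004, 1.453]
force: [0.7, 0.0, -0.5]
grip_width: 0.0857
```

```bash
python3 - <<'E'
from h import *
plan([.4858,-.1628,.022],[math.pi,0,1.455])
E
```

```text
shift mm [ 2.7 -2.6 14.7] turn [ 0.005  0.004 -0.002]
world mm [ -2.2   2.9 -14.7] w 0.0857 F [ 0.7  0.  -0.5] t 22.35 j [-0.56  0.25  1.91 -0.    0.97 -0.44]
```

move_arm:
  plan: "2 -2 6 0.005 0.004 0;0 0 5 0 0 0;0 0 3 0 0 0;0 0 0 0 0 0;0 0 0 0 0 0"

```text
time_s: 22.85
position: [0.4872, -0.1639, 0.0228]
eef_rot: [3.14, 0.0, 1.453]
force: [-0.1, 0.4, -0.3]
grip_width: 0.0853
```

move_arm:
  plan: "0 0 0 0 0 0;0 0 0 0 0 0;0 0 0 0 0 0;0 0 0 0 0 0;0 0 0 0 0 0;0 0 0 0 0 0;0 0 0 0 0 0;0 0 0 0 0 0"
  gripper: 1
  grip_force: 100

```text
time_s: 23.65
position: [0.4877, -0.1642, 0.0238]
eef_rot: [3.139, 0.001, 1.453]
force: [-0.1, -0.3, 0.3]
grip_width: 0.0284
```

```bash
python3 - <<'E'
from h import *
plan([.4858,-.1628,.022],[math.pi,0,1.455])
E
```

```text
shift mm [ 1.2 -2.1  1.8] turn [ 0.003  0.001 -0.002]
world mm [-1.9  1.4 -1.8] w 0.0284 F [-0.1 -0.3  0.3] t 23.65 j [-0.56  0.27  1.92  0.    0.95 -0.44]
```

move_arm:
  plan: "0 0 -10 0 0 0;0 0 -25 0 0 0;0 0 -40 0 0 0;0 0 -40 0 0 0;0 0 -30 0 0 0;0 0 -5 0 0 0;0 0 0 0 0 0"

```text
time_s: 24.35
position: [0.4858, -0.1631, 0.1807]
eef_rot: [3.142, -0.0, 1.453]
force: [-0.1, -0.3, -0.9]
grip_width: 0.0284
```

```bash
python3 - <<'E'
from h import *
plan([.642,-.087,.165],[math.pi,0,1.455])
E
```

```text
shift mm [ 93.9 146.2  15.8] turn [ 0.    -0.    -0.002]
world mm [156.2  76.1 -15.7] w 0.0284 F [-0.1 -0.3 -0.9] t 24.35 j [-0.56  0.04  1.83  0.    1.27 -0.44]
```

move_arm:
  plan: "15 24 0 0 0 0;20 30 0 0 0 0;20 30 0 0 0 0;18 28 0 0 0 0;10 16 0 0 0 0;5 8 0 0 0 0;0 0 0 0 0 0;0 0 0 0 0 0;0 0 0 0 0 0"

```text
time_s: 25.25
position: [0.6273, -0.0876, 0.164]
eef_rot: [-3.117, -0.005, 1.45]
force: [0.1, 1.1, -1.5]
grip_width: 0.0281
```

```bash
python3 - <<'E'
from h import *
plan([.642,-.087,.165],[math.pi,0,1.455])
E
```

```text
shift mm [ 2.4 14.4 -1.4] turn [-0.024 -0.005 -0.005]
world mm [14.7  0.6  1. ] w 0.0281 F [ 0.1  1.1 -1.5] t 25.25 j [-0.33  0.38  1.47 -0.    1.32 -0.21]
```

move_arm:
  plan: "1 7 -5 -0.024 -0.005 -0.005;1 7 0 0 0 0;0 0 0 0 0 0;0 0 0 0 0 0;0 0 0 0 0 0"

```text
time_s: 25.75
position: [0.6418, -0.089, 0.1704]
eef_rot: [3.139, 0.001, 1.453]
force: [-0.0, 0.4, -0.5]
grip_width: 0.0284
```

```bash
python3 - <<'E'
from h import *
plan([.642,-.087,.165],[math.pi,0,1.455])
im,d,P=cap('side','side4.png')
cv2.imwrite('pics/c5.png',cv2.resize(cv2.imread('pics/side4.png')[150:270,230:390],(640,480),interpolation=cv2.INTER_CUBIC))
E
```

```text
shift mm [ 2.1 -0.   5.4] turn [ 0.003  0.001 -0.002]
world mm [ 0.2  2.  -5.4] w 0.0284 F [-0.   0.4 -0.5] t 25.75 j [-0.32  0.39  1.44 -0.    1.31 -0.21]
```

View pics/c5.png

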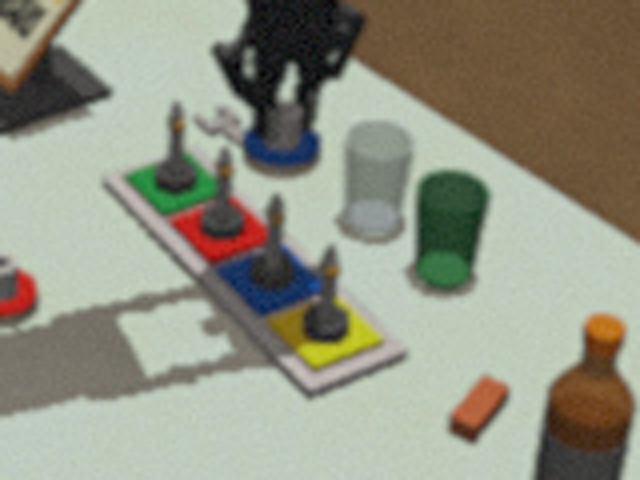

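The wheel hangs level at (282,145), above the blue arbor at (275,200). I'll lower it slowly and watch the force.

move_arm:
  plan: "2 0 8 0.003 0.001 -0.002;0 0 8 0 0 0;0 0 8 0 0 0;0 0 6 0 0 0;0 0 4 0 0 0;0 0 3 0 0 0;0 0 0 0 0 0;0 0 0 0 0 0"

```text
time_s: 26.6
position: [0.6409, -0.0865, 0.1282]
eef_rot: [-3.138, -0.001, 1.455]
force: [0.1, -0.5, -1.0]
grip_width: 0.0281
```

```bash
python3 - <<'E'
from h import *
plan([.642,-.087,.118],[math.pi,0,1.455])
E
```

```text
shift mm [-0.4  1.2 10.2] turn [-0.003 -0.001 -0.   ]
world mm [  1.1  -0.5 -10.2] w 0.0281 F [ 0.1 -0.5 -1. ] t 26.6 j [-0.32  0.43  1.47  0.    1.24 -0.2 ]
```

move_arm:
  plan: "0 1 3 -0.003 0 0;0 0 3 0 0 0;0 0 3 0 0 0;0 0 2 0 0 0;0 0 0 0 0 0;0 0 0 0 0 0"

```text
time_s: 27.2
position: [0.642, -0.0872, 0.1176]
eef_rot: [3.141, 0.0, 1.455]
force: [-0.6, -0.2, 1.2]
grip_width: 0.0283
```

```bash
python3 - <<'E'
from h import *
plan([.642,-.087,.118],[math.pi,0,1.455])
E
```

```text
shift mm [ 0.2 -0.1 -0.4] turn [ 0.  0. -0.]
world mm [-0.   0.2  0.4] w 0.0283 F [-0.6 -0.2  1.2] t 27.2 j [-0.32  0.44  1.48 -0.    1.22 -0.21]
```

move_arm:
  plan: "0 0 4 0 0 0;0 0 4 0 0 0;0 0 4 0 0 0;0 0 4 0 0 0;0 0 4 0 0 0;0 0 4 0 0 0"

```text
time_s: 27.8
position: [0.6409, -0.0876, 0.1013]
eef_rot: [-3.138, 0.002, 1.456]
force: [-3.4, 0.3, 4.3]
grip_width: 0.0281
```

```bash
python3 - <<'E'
from h import *
plan([.642,-.087,.0558],[math.pi,0,1.455])
E
```

```text
shift mm [ 0.8  1.1 45.5] turn [-0.004  0.002  0.001]
world mm [  1.1   0.6 -45.5] w 0.0281 F [-3.4  0.3  4.3] t 27.8 j [-0.32  0.46  1.49 -0.    1.19 -0.21]
```

move_arm:
  plan: "0 0 5 -0.004 0.002 0;0 0 5 0 0 0;0 0 5 0 0 0;0 0 5 0 0 0;0 0 5 0 0 0;0 0 5 0 0 0;0 0 4 0 0 0"

```text
time_s: 28.5
position: [0.6408, -0.0874, 0.066]
eef_rot: [3.142, -0.0, 1.456]
force: [-3.9, 0.8, 4.8]
grip_width: 0.0283
```

```bash
python3 - <<'E'
from h import *
plan([.642,-.087,.0558],[math.pi,0,1.455])
E
```

```text
shift mm [ 0.6  1.1 10.2] turn [ 0.    -0.     0.001]
world mm [  1.2   0.4 -10.2] w 0.0283 F [-3.9  0.8  4.8] t 28.5 j [-0.32  0.5   1.51  0.    1.13 -0.21]
```

move_arm:
  plan: "0 0 4 0 0 0;0 0 4 0 0 0;0 0 3 0 0 0;0 0 3 0 0 0;0 0 3 0 0 0"

```text
time_s: 29.0
position: [0.6417, -0.0879, 0.0557]
eef_rot: [-3.14, 0.001, 1.457]
force: [-13.5, 0.9, 20.3]
grip_width: 0.0284
```

```bash
python3 - <<'E'
from h import *
plan([.642,-.087,.0558],[math.pi,0,1.455])
E
```

```text
shift mm [ 1.   0.2 -0.1] turn [-0.001  0.001  0.002]
world mm [0.3 0.9 0.1] w 0.0284 F [-13.5   0.9  20.3] t 29.0 j [-0.32  0.52  1.51 -0.    1.12 -0.21]
```

move_arm:
  plan: "0 -1 4 0 0 0;0 0 4 0 0 0;0 0 0 0 0 0"

```text
time_s: 29.3
position: [0.6417, -0.0877, 0.0564]
eef_rot: [-3.14, 0.001, 1.458]
force: [-0.7, 0.7, -1.5]
grip_width: 0.0284
```

move_arm:
  plan: "0 0 0 0 0 0;0 0 0 0 0 0;0 0 0 0 0 0;0 0 0 0 0 0;0 0 0 0 0 0;0 0 0 0 0 0"
  gripper: -1

```text
time_s: 29.9
position: [0.6429, -0.0872, 0.0547]
eef_rot: [3.14, -0.0, 1.457]
force: [-0.7, -0.1, -0.0]
grip_width: 0.0855
```

move_arm:
  plan: "0 0 -5 0 0 0;0 0 -15 0 0 0;0 0 -30 0 0 0;0 0 -40 0 0 0;0 0 -25 0 0 0;0 0 -5 0 0 0;0 0 0 0 0 0"

```text
time_s: 30.6
position: [0.643, -0.0873, 0.184]
eef_rot: [3.137, -0.0, 1.457]
force: [-0.9, -0.5, 0.3]
grip_width: 0.0857
```

```bash
python3 - <<'E'
from h import *
plan([.4461,.0406,.165],[math.pi,0,1.455])
im,d,P=cap('side','side5.png')
for n,c,s,m in blobs(im,P,(-.005,.1),['blue'],amin=30):
    print(n,c.round(),s[4],np.nanmedian(P[m],0),np.nanpercentile(P[m][:,2],[5,95]))
h=hub(P,(.6415,-.087),(.03,.12),.03);print('hub',h and h[0])
Q=P[(np.hypot(P[...,0]-.6415,P[...,1]+.087)<.02)&(P[...,2]>.03)];print(np.histogram(Q[:,2],bins=np.arange(.03,.125,.005)))
E
```

```text
shift mm [ 104.7 -210.2   18.1] turn [ 0.004 -0.     0.002]
world mm [-196.9  127.9  -19. ] w 0.0857 F [-0.9 -0.5  0.3] t 30.6 j [-0.32  0.38  1.43  0.    1.33 -0.21]
blue [ 50. 177.] 168 [0.01526239 0.56464301 0.09203763] [0.0692934  0.09718481]
blue [298. 214.] 82 [ 0.62937043 -0.09939151  0.04743285] [0.04480607 0.05170664]
blue [297. 222.] 109 [ 0.61964746 -0.10868587  0.01781347] [0.01281486 0.02117475]
hub ((0.6410015225410461, -0.08712823688983917), 0.029566295444965363)
(array([ 0,  0,  5, 22, 10, 10, 10, 12, 13, 18, 11,  9,  5,  7,  4,  1,  0,
        0]), array([0.03 , 0.035, 0.04 , 0.045, 0.05 , 0.055, 0.06 , 0.065, 0.07 ,
       0.075, 0.08 , 0.085, 0.09 , 0.095, 0.1  , 0.105, 0.11 , 0.115,
       0.12 ]))
```

Blue is home: felt top measured at 47.4 mm against 48 mm expected. Red next.

move_arm:
  plan: "10 -20 0 0.004 0 0;20 -40 0 0 0 0;20 -40 0 0 0 0;20 -40 0 0 0 0;17 -35 0 0 0 0;8 -16 5 0 0 0;4 -8 5 0 0 0;0 0 0 0 0 0;0 0 0 0 0 0"

```text
time_s: 31.55
position: [0.44, 0.0394, 0.1578]
eef_rot: [-3.116, -0.003, 1.456]
force: [-1.4, -0.2, 0.6]
grip_width: 0.0854
```

```bash
python3 - <<'E'
from h import *
wheels('top4.png')
im,d,P=cap('side','side6.png')
for n,c,s,m in blobs(im,P,(-.005,.1),['red','yellow'],amin=30):
    print(n,c.round(),s[4],np.nanmedian(P[m],0)); h=hub(P,np.nanmedian(P[m],0)[:2]+.003); print(h and h[:2])
plan([.4465,.0406,.06],[math.pi,0,1.455])
E
```

```text
red [265. 172.] 342 rect [ 0.65   -0.0064] hub (array([ 0.6483, -0.0075]), 0.019, array([ 0.6454, -0.0082,  0.0401]), 22)
orange [169. 192.] 160 rect [0.6183 0.2965] hub None
orange [389. 202.] 118 rect [ 0.4992 -0.3646] hub (array([ 0.4967, -0.3631]), 0.0252, array([ 0.4955, -0.362 ,  0.0451]), 159)
orange [185. 247.] 311 rect [0.445  0.2673] hub (array([0.4468, 0.2668]), 0.0153, array([0.4466, 0.2662, 0.0471]), 68)
orange [216. 277.] 211 rect [0.3458 0.1828] hub (array([0.3436, 0.1742]), 0.0152, array([0.344 , 0.1746, 0.0475]), 65)
yellow [316. 171.] 358 rect [ 0.6327 -0.1656] hub (array([ 0.6333, -0.1656]), 0.0188, array([ 0.629 , -0.1631,  0.041 ]), 21)
yellow [219. 240.] 206 rect [0.453  0.1636] hub (array([0.4535, 0.1586]), 0.0152, array([0.4539, 0.158 , 0.0468]), 65)
green [305. 128.] 133 rect [ 0.7772 -0.1514] hub (array([ 0.7786, -0.1531]), 0.0277, array([ 0.7706, -0.1448,  0.046 ]), 40)
green [240. 171.] 312 rect [0.6598 0.072 ] hub (array([0.6578, 0.072 ]), 0.019, array([0.6575, 0.0752, 0.0425]), 17)
blue [290. 171.] 390 rect [ 0.6409 -0.0854] hub (array([ 0.6411, -0.0853]
[... 379 characters left out ...]
5 , 0.04362805]))
yellow [213. 206.] 108 [0.44386022 0.1476909  0.01579672]
(((0.4531903564929962, 0.1565905511379242), 0.01729799248278141), array([0.45291873, 0.15557611, 0.04305811]))
yellow [311. 234.] 202 [ 0.61772833 -0.17977959  0.01791191]
(((0.6250618100166321, -0.16735686361789703), 0.013240423053503036), array([ 0.62890403, -0.16765493,  0.04653997]))
yellow [311. 281.] 36 [ 0.46576653 -0.35305568  0.0446144 ]
(((0.46858251094818115, -0.3506268560886383), 0.027525873854756355), array([ 0.46670337, -0.35512189,  0.04275779]))
shift mm [ 1.9  8.3 98. ] turn [-0.025 -0.003  0.001]
world mm [  6.1   1.5 -98.1] w 0.0855 F [-0.2 -0.4  0.3] t 31.65 j [-0.19 -0.1   2.02  0.    1.26 -0.07]
```

move_arm:
  plan: "1 5 20 -0.025 -0.003 0;0 3 25 0 0 0;0 0 20 0 0 0;0 0 15 0 0 0;0 0 8 0 0 0;0 0 0 0 0 0;0 0 0 0 0 0"

```text
time_s: 32.35
position: [0.4549, 0.0358, 0.0693]
eef_rot: [3.134, 0.001, 1.452]
force: [-0.6, 0.6, -0.1]
grip_width: 0.0852
```

```bash
python3 - <<'E'
from h import *
plan([.4475,.04,.0235],[math.pi,0,1.455])
E
```

```text
shift mm [ 3.3 -8.2 45.8] turn [ 0.007  0.001 -0.003]
world mm [ -7.4   4.2 -45.8] w 0.0852 F [-0.6  0.6 -0.1] t 32.35 j [-0.19  0.05  2.07 -0.    1.02 -0.07]
```

move_arm:
  plan: "3 -6 0 0.007 0.001 -0.003;0 0 10 0 0 0;0 0 10 0 0 0;0 0 8 0 0 0;0 0 5 0 0 0;0 0 0 0 0 0;0 0 0 0 0 0"

```text
time_s: 33.05
position: [0.4506, 0.0395, 0.0353]
eef_rot: [3.138, 0.0, 1.455]
force: [0.2, -0.6, -0.3]
grip_width: 0.0855
```

```bash
python3 - <<'E'
from h import *
plan([.4475,.04,.0235],[math.pi,0,1.455])
E
```

```text
shift mm [ 0.1 -3.2 11.8] turn [ 0.003  0.    -0.   ]
world mm [ -3.1   0.5 -11.8] w 0.0855 F [ 0.2 -0.6 -0.3] t 33.05 j [-0.18  0.11  2.09  0.    0.95 -0.07]
```

move_arm:
  plan: "0 -3 5 0.003 0 0;0 0 4 0 0 0;0 0 2 0 0 0;0 0 0 0 0 0;0 0 0 0 0 0"

```text
time_s: 33.55
position: [0.4478, 0.0398, 0.0238]
eef_rot: [3.141, 0.0, 1.455]
force: [-0.0, 1.0, -0.0]
grip_width: 0.0854
```

move_arm:
  plan: "0 0 0 0 0 0;0 0 0 0 0 0;0 0 0 0 0 0;0 0 0 0 0 0;0 0 0 0 0 0;0 0 0 0 0 0;0 0 0 0 0 0;0 0 0 0 0 0"
  gripper: 1

```text
time_s: 34.35
position: [0.4486, 0.0397, 0.0249]
eef_rot: [3.139, 0.0, 1.455]
force: [-1.4, -0.3, 0.4]
grip_width: 0.0286
```

```bash
python3 - <<'E'
from h import *
plan([.4475,.04,.0235],[math.pi,0,1.455])
E
```

```text
shift mm [ 0.2 -1.1  1.4] turn [0.002 0.    0.   ]
world mm [-1.1  0.3 -1.4] w 0.0286 F [-1.4 -0.3  0.4] t 34.35 j [-0.18  0.12  2.09 -0.    0.92 -0.07]
```

move_arm:
  plan: "0 0 -10 0 0 0;0 0 -25 0 0 0;0 0 -40 0 0 0;0 0 -40 0 0 0;0 0 -30 0 0 0;0 0 -5 0 0 0;0 0 0 0 0 0"

```text
time_s: 35.05
position: [0.4461, 0.0401, 0.1816]
eef_rot: [-3.141, 0.0, 1.455]
force: [-0.7, -0.0, -1.7]
grip_width: 0.0285
```

```bash
python3 - <<'E'
from h import *
plan([.651,-.008,.17],[math.pi,0,1.455])
E
```

```text
shift mm [-24.1 209.1  11.4] turn [-0.001  0.    -0.   ]
world mm [204.9 -48.1 -11.6] w 0.0285 F [-0.7 -0.  -1.7] t 35.05 j [-0.18 -0.14  1.99 -0.    1.28 -0.07]
```

move_arm:
  plan: "-2 20 0 0 0 0;-5 40 0 0 0 0;-5 40 0 0 0 0;-5 40 0 0 0 0;-4 35 0 0 0 0;-2 16 0 0 0 0;-1 8 0 0 0 0;0 0 0 0 0 0;0 0 0 0 0 0;0 0 0 0 0 0"

```text
time_s: 36.05
position: [0.6366, -0.0059, 0.1597]
eef_rot: [-3.11, -0.002, 1.455]
force: [0.7, 0.3, -0.3]
grip_width: 0.0286
```

```bash
python3 - <<'E'
from h import *
plan([.651,-.008,.165],[math.pi,0,1.455])
E
```

```text
shift mm [-0.4 14.4 -5.8] turn [-0.031 -0.002  0.   ]
world mm [14.4 -2.1  5.3] w 0.0286 F [ 0.7  0.3 -0.3] t 36.05 j [-0.2   0.4   1.45 -0.    1.32 -0.08]
```

move_arm:
  plan: "0 7 -6 -0.031 -0.002 0;0 7 0 0 0 0;0 0 0 0 0 0;0 0 0 0 0 0;0 0 0 0 0 0"

```text
time_s: 36.55
position: [0.6508, -0.0068, 0.1675]
eef_rot: [3.138, -0.0, 1.456]
force: [0.7, -0.1, -0.7]
grip_width: 0.0281
```

```bash
python3 - <<'E'
from h import *
plan([.651,-.008,.135],[math.pi,0,1.455])
E
```

```text
shift mm [-1.1  0.2 32.5] turn [ 0.004 -0.     0.001]
world mm [  0.2  -1.2 -32.5] w 0.0281 F [ 0.7 -0.1 -0.7] t 36.55 j [-0.2   0.4   1.44  0.    1.3  -0.08]
```

move_arm:
  plan: "-1 0 8 0.004 0 0.001;0 0 8 0 0 0;0 0 8 0 0 0;0 0 6 0 0 0;0 0 4 0 0 0;0 0 3 0 0 0;0 0 0 0 0 0;0 0 0 0 0 0"

```text
time_s: 37.35
position: [0.6495, -0.0078, 0.1253]
eef_rot: [-3.138, -0.0, 1.455]
force: [0.7, -0.5, -1.3]
grip_width: 0.0283
```

```bash
python3 - <<'E'
from h import *
plan([.651,-.008,.118],[math.pi,0,1.455])
E
```

```text
shift mm [-0.   1.5  7.3] turn [-0.004 -0.     0.   ]
world mm [ 1.5 -0.2 -7.3] w 0.0283 F [ 0.7 -0.5 -1.3] t 37.35 j [-0.2   0.44  1.46  0.    1.24 -0.08]
```

Now push down through the balls.

move_arm:
  plan: "0 1 3 -0.004 0 0;0 0 3 0 0 0;0 0 3 0 0 0;0 0 4 0 0 0;0 0 4 0 0 0;0 0 4 0 0 0;0 0 4 0 0 0"

```text
time_s: 38.05
position: [0.6503, -0.0076, 0.1074]
eef_rot: [-3.141, 0.0, 1.456]
force: [-5.1, 1.1, 4.5]
grip_width: 0.0287
```

```bash
python3 - <<'E'
from h import *
plan([.651,-.008,.0569],[math.pi,0,1.455])
E
```

```text
shift mm [-0.3  0.8 50.5] turn [-0.001  0.     0.001]
world mm [  0.7  -0.4 -50.5] w 0.0287 F [-5.1  1.1  4.5] t 38.05 j [-0.2   0.46  1.47 -0.    1.21 -0.08]
```

move_arm:
  plan: "0 0 5 0 0 0;0 0 5 0 0 0;0 0 5 0 0 0;0 0 5 0 0 0;0 0 5 0 0 0;0 0 5 0 0 0;0 0 5 0 0 0;0 0 4 0 0 0"

```text
time_s: 38.85
position: [0.6497, -0.0076, 0.0673]
eef_rot: [-3.139, 0.001, 1.457]
force: [-2.6, 1.1, 3.7]
grip_width: 0.0287
```

```bash
python3 - <<'E'
from h import *
plan([.651,-.008,.0569],[math.pi,0,1.455])
E
```

```text
shift mm [-0.3  1.4 10.4] turn [-0.002  0.001  0.002]
world mm [  1.3  -0.4 -10.4] w 0.0287 F [-2.6  1.1  3.7] t 38.85 j [-0.2   0.51  1.49 -0.    1.14 -0.08]
```

move_arm:
  plan: "0 0 4 0 0 0;0 0 4 0 0 0;0 0 3 0 0 0;0 0 3 0 0 0;0 0 3 0 0 0;0 0 4 0 0 0"

```text
time_s: 39.45
position: [0.6509, -0.0077, 0.0568]
eef_rot: [-3.138, 0.002, 1.458]
force: [-17.6, 1.9, 30.2]
grip_width: 0.0285
```

```bash
python3 - <<'E'
from h import *
plan([.651,-.008,.0569],[math.pi,0,1.455])
E
```

```text
shift mm [-0.3  0.1 -0.1] turn [-0.004  0.002  0.003]
world mm [ 0.1 -0.3  0.1] w 0.0285 F [-17.6   1.9  30.2] t 39.45 j [-0.2   0.53  1.49 -0.    1.12 -0.08]
```

move_arm:
  plan: "0 0 0 0 0 0;0 0 0 0 0 0;0 0 0 0 0 0;0 0 0 0 0 0;0 0 0 0 0 0;0 0 0 0 0 0;0 0 0 0 0 0"
  gripper: -1

```text
time_s: 40.15
position: [0.6521, -0.0081, 0.0557]
eef_rot: [-3.141, 0.002, 1.458]
force: [-0.5, 0.4, -0.3]
grip_width: 0.0855
```

move_arm:
  plan: "0 0 -5 0 0 0;0 0 -15 0 0 0;0 0 -30 0 0 0;0 0 -40 0 0 0;0 0 -25 0 0 0;0 0 -5 0 0 0;0 0 0 0 0 0"

```text
time_s: 40.85
position: [0.6524, -0.0078, 0.1847]
eef_rot: [3.14, 0.002, 1.458]
force: [-0.7, -0.2, -0.0]
grip_width: 0.0854
```

```bash
python3 - <<'E'
from h import *
im,d,P=cap('side','side7.png')
for n,c,s,m in blobs(im,P,(-.005,.1),['red','blue','yellow'],amin=30):
    print(n,c.round(),s[4],np.nanmedian(P[m],0))
plan([.4545,.1582,.15],[math.pi,0,1.455])
E
```

```text
red [283. 206.] 178 [ 0.63245061 -0.01857935  0.0427784 ]
blue [103. 160.] 34 [0.21716233 0.56142119 0.09178301]
blue [ 48. 177.] 138 [0.01054905 0.57078775 0.09175208]
blue [298. 214.] 101 [ 0.63075087 -0.0994165   0.04792831]
blue [297. 222.] 106 [ 0.61962123 -0.10852443  0.0179602 ]
yellow [219. 202.] 106 [0.47272676 0.15404344 0.01597803]
yellow [311. 234.] 201 [ 0.61968388 -0.18001051  0.0174601 ]
yellow [311. 281.] 37 [ 0.46548737 -0.35365737  0.04510892]
shift mm [ 142.7 -215.3   33.8] turn [0.001 0.002 0.003]
world mm [-197.8  166.   -34.3] w 0.0856 F [0.9 0.5 1.1] t 40.9 j [-0.2   0.39  1.41 -0.    1.34 -0.08]
```

The yellow wheel has been knocked aside: the side view puts it about 29 mm further in x. I'll measure it again before moving.

```bash
python3 - <<'E'
from h import *
im,d,P=wheels('top5.png')
cv2.imwrite('pics/c6.png',cv2.resize(cv2.imread('pics/top5.png')[130:310,140:380],(800,600),interpolation=cv2.INTER_CUBIC))
plan([.4825,.165,.15],[math.pi,0,1.455])
E
```

```text
orange [168. 192.] 158 rect [0.6176 0.2968] hub None
orange [389. 202.] 120 rect [ 0.4997 -0.3651] hub (array([ 0.4961, -0.3628]), 0.0248, array([ 0.4965, -0.3621,  0.0452]), 157)
orange [185. 247.] 306 rect [0.4449 0.267 ] hub (array([0.4463, 0.2668]), 0.0153, array([0.4465, 0.2664, 0.0466]), 67)
orange [217. 277.] 248 rect [0.3439 0.1809] hub (array([0.3436, 0.1743]), 0.0151, array([0.3441, 0.1741, 0.0469]), 64)
yellow [316. 171.] 361 rect [ 0.6322 -0.1655] hub (array([ 0.6319, -0.1664]), 0.0181, array([ 0.6285, -0.1653,  0.0423]), 19)
yellow [217. 231.] 233 rect [0.4819 0.1664] hub (array([0.4834, 0.1654]), 0.0151, array([0.4828, 0.1652, 0.047 ]), 65)
green [306. 128.] 118 rect [ 0.776  -0.1559] hub (array([ 0.7755, -0.1579]), 0.026, array([ 0.7638, -0.1602,  0.0459]), 29)
green [231. 171.] 64 rect [0.6632 0.1008] hub None
blue [300. 172.] 50 rect [ 0.6368 -0.115 ] hub (array([ 0.6375, -0.1101]), 0.021, array([ 0.6376, -0.1133,  0.0497]), 30)
shift mm [ 152.6 -187.5   32.9] turn [-0.001  0.002  0.003]
world mm [-169.1  172.7  -32.9] w 0.0852 F [ 0.  -0.9 -0.1] t 40.95 j [-0.2   0.39  1.41 -0.    1.34 -0.08]
```

View pics/c6.png

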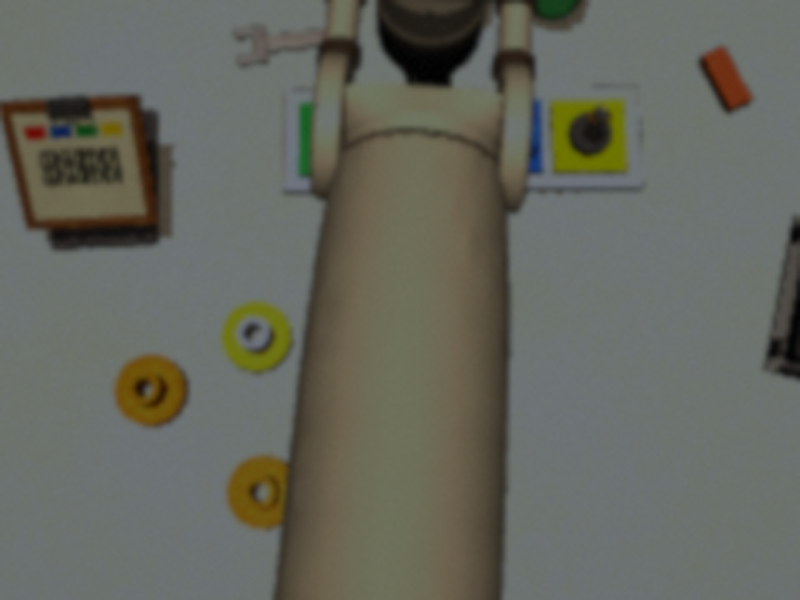

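The picture shows the yellow wheel at crop (257,337), standing clear. Hub measured at (0.483, 0.165).

move_arm:
  plan: "16 -20 0 0 0 0;30 -37 0 0 0 0;30 -37 0 0 0 0;30 -37 0 0 0 0;24 -28 0 0 0 0;12 -14 5 0 0 0;5 -5 5 0 0 0;0 0 0 0 0 0;0 0 0 0 0 0;0 0 0 0 0 0"

```text
time_s: 41.95
position: [0.477, 0.1614, 0.156]
eef_rot: [-3.113, 0.006, 1.454]
force: [0.3, 0.4, 0.7]
grip_width: 0.0856
```

```bash
python3 - <<'E'
from h import *
plan([.4842,.1648,.06],[math.pi,0,1.455])
E
```

```text
shift mm [ 4.8  9.5 95.7] turn [-0.029  0.006 -0.001]
world mm [  7.2   3.4 -96. ] w 0.0856 F [0.3 0.4 0.7] t 41.95 j [0.09 0.07 1.85 0.   1.25 0.2 ]
```

move_arm:
  plan: "3 4 20 -0.029 0.006 0;0 0 25 0 0 0;0 0 20 0 0 0;0 0 15 0 0 0;0 0 5 0 0 0;0 0 0 0 0 0;0 0 0 0 0 0;0 0 0 0 0 0"

```text
time_s: 42.75
position: [0.49, 0.1587, 0.0717]
eef_rot: [3.131, -0.001, 1.445]
force: [-0.5, -0.1, 0.2]
grip_width: 0.0856
```

```bash
python3 - <<'E'
from h import *
plan([.4842,.1648,.0235],[math.pi,0,1.455])
E
```

```text
shift mm [ 5.3 -7.  48.1] turn [ 0.011 -0.001 -0.01 ]
world mm [ -5.8   6.1 -48.2] w 0.0856 F [-0.5 -0.1  0.2] t 42.75 j [ 0.08  0.19  1.91 -0.    1.04  0.21]
```

move_arm:
  plan: "5 -5 0 0.011 -0.001 -0.01;0 0 10 0 0 0;0 0 10 0 0 0;0 0 8 0 0 0;0 0 6 0 0 0;0 0 0 0 0 0;0 0 0 0 0 0"

```text
time_s: 43.45
position: [0.486, 0.1651, 0.0357]
eef_rot: [3.141, -0.0, 1.456]
force: [0.0, -0.1, -0.0]
grip_width: 0.0859
```

```bash
python3 - <<'E'
from h import *
plan([.4842,.1648,.0235],[math.pi,0,1.455])
E
```

```text
shift mm [-0.5 -1.7 12.2] turn [ 0.001 -0.     0.001]
world mm [ -1.8  -0.3 -12.2] w 0.0859 F [ 0.  -0.1 -0. ] t 43.45 j [0.09 0.25 1.92 0.   0.97 0.21]
```

move_arm:
  plan: "0 -2 5 0 0 0;0 0 4 0 0 0;0 0 2 0 0 0;0 0 0 0 0 0;0 0 0 0 0 0"

```text
time_s: 43.95
position: [0.4843, 0.1653, 0.0243]
eef_rot: [3.14, -0.001, 1.456]
force: [-0.2, 0.5, 0.0]
grip_width: 0.0851
```

move_arm:
  plan: "0 0 0 0 0 0;0 0 0 0 0 0;0 0 0 0 0 0;0 0 0 0 0 0;0 0 0 0 0 0;0 0 0 0 0 0;0 0 0 0 0 0;0 0 0 0 0 0"
  gripper: 1

```text
time_s: 44.75
position: [0.485, 0.1654, 0.0255]
eef_rot: [3.139, -0.001, 1.456]
force: [0.0, 0.9, 1.1]
grip_width: 0.0288
```

```bash
python3 - <<'E'
from h import *
plan([.4842,.1648,.0235],[math.pi,0,1.455])
E
```

```text
shift mm [-0.7 -0.7  2. ] turn [ 0.003 -0.001  0.001]
world mm [-0.8 -0.6 -2. ] w 0.0288 F [0.  0.9 1.1] t 44.75 j [0.09 0.27 1.92 0.   0.95 0.21]
```

move_arm:
  plan: "0 0 -10 0 0 0;0 0 -25 0 0 0;0 0 -40 0 0 0;0 0 -40 0 0 0;0 0 -30 0 0 0;0 0 -10 0 0 0;0 0 0 0 0 0"

```text
time_s: 45.45
position: [0.4825, 0.1651, 0.1869]
eef_rot: [-3.141, 0.0, 1.456]
force: [0.6, -0.3, -1.5]
grip_width: 0.0284
```

```bash
python3 - <<'E'
from h import *
plan([.633,-.167,.175],[math.pi,0,1.455])
E
```

```text
shift mm [-312.8  187.5   11.7] turn [-0.001  0.     0.001]
world mm [ 150.5 -332.1  -11.9] w 0.0284 F [ 0.6 -0.3 -1.5] t 45.45 j [0.09 0.03 1.83 0.   1.29 0.21]
```

move_arm:
  plan: "-20 12 0 0 0 0;-40 24 0 0 0 0;-40 24 0 0 0 0;-40 24 0 0 0 0;-40 24 0 0 0 0;-40 24 0 0 0 0;-40 24 0 0 0 0;-25 15 0 0 0 0;-10 6 0 0 0 0;0 0 0 0 0 0"

```text
time_s: 46.45
position: [0.6191, -0.1564, 0.1612]
eef_rot: [-3.11, -0.007, 1.459]
force: [0.1, 0.6, -1.7]
grip_width: 0.0288
```

```bash
python3 - <<'E'
from h import *
plan([.633,-.166,.175],[math.pi,0,1.455])
E
```

```text
shift mm [ -7.9  14.5 -14.3] turn [-0.032 -0.007  0.004]
world mm [13.9 -9.6 13.8] w 0.0288 F [ 0.1  0.6 -1.7] t 46.45 j [-0.43  0.4   1.44 -0.    1.33 -0.32]
```

move_arm:
  plan: "-3 7 -10 -0.032 -0.007 0.004;-2 7 0 0 0 0;0 0 0 0 0 0;0 0 0 0 0 0;0 0 0 0 0 0;0 0 0 0 0 0"

```text
time_s: 47.05
position: [0.6322, -0.1568, 0.1705]
eef_rot: [-3.141, -0.002, 1.461]
force: [0.3, -0.9, -0.6]
grip_width: 0.0288
```

```bash
python3 - <<'E'
from h import *
plan([.633,-.166,.135],[math.pi,0,1.455])
E
```

```text
shift mm [-9.2  1.8 35.5] turn [-0.001 -0.002  0.006]
world mm [  0.8  -9.2 -35.5] w 0.0288 F [ 0.3 -0.9 -0.6] t 47.05 j [-0.43  0.4   1.43  0.    1.32 -0.32]
```

move_arm:
  plan: "-9 1 8 0 -0.002 0.006;0 0 8 0 0 0;0 0 8 0 0 0;0 0 4 0 0 0;0 0 0 0 0 0;0 0 0 0 0 0"

```text
time_s: 47.65
position: [0.6311, -0.1663, 0.1384]
eef_rot: [-3.138, -0.001, 1.454]
force: [-0.8, -0.3, -0.9]
grip_width: 0.0286
```

```bash
python3 - <<'E'
from h import *
plan([.633,-.166,.12],[math.pi,0,1.455])
E
```

```text
shift mm [ 0.5  1.9 18.4] turn [-0.003 -0.001 -0.001]
world mm [  1.9   0.3 -18.4] w 0.0286 F [-0.8 -0.3 -0.9] t 47.65 j [-0.44  0.44  1.44 -0.    1.26 -0.33]
```

move_arm:
  plan: "0 2 4 -0.003 -0.001 0;0 0 4 0 0 0;0 0 4 0 0 0;0 0 4 0 0 0;0 0 4 0 0 0;0 0 0 0 0 0"

```text
time_s: 48.25
position: [0.6329, -0.1665, 0.1179]
eef_rot: [-3.14, 0.001, 1.455]
force: [-0.7, -0.1, -1.0]
grip_width: 0.0285
```

```bash
python3 - <<'E'
from h import *
plan([.633,-.166,.12],[math.pi,0,1.455])
E
```

```text
shift mm [ 0.5  0.  -2.1] turn [-0.001  0.001 -0.   ]
world mm [0.1 0.5 2.1] w 0.0285 F [-0.7 -0.1 -1. ] t 48.25 j [-0.44  0.46  1.46 -0.    1.23 -0.32]
```

move_arm:
  plan: "0 0 4 0 0 0;0 0 4 0 0 0;0 0 4 0 0 0;0 0 4 0 0 0;0 0 4 0 0 0;0 0 4 0 0 0;0 0 5 0 0 0;0 0 5 0 0 0;0 0 5 0 0 0"

```text
time_s: 49.15
position: [0.6318, -0.1669, 0.0869]
eef_rot: [-3.137, 0.002, 1.456]
force: [-3.7, 1.0, 5.2]
grip_width: 0.0284
```

```bash
python3 - <<'E'
from h import *
plan([.633,-.166,.0575],[math.pi,0,1.455])
E
```

```text
shift mm [ 1.1  1.3 29.4] turn [-0.005  0.002  0.001]
world mm [  1.2   0.9 -29.4] w 0.0284 F [-3.7  1.   5.2] t 49.15 j [-0.44  0.5   1.47 -0.    1.18 -0.32]
```

move_arm:
  plan: "0 0 5 -0.005 0 0;0 0 5 0 0 0;0 0 5 0 0 0;0 0 5 0 0 0;0 0 4 0 0 0;0 0 4 0 0 0;0 0 3 0 0 0;0 0 3 0 0 0"

```text
time_s: 49.95
position: [0.6326, -0.167, 0.0573]
eef_rot: [-3.141, 0.002, 1.457]
force: [-12.7, 4.3, 21.3]
grip_width: 0.0284
```

```bash
python3 - <<'E'
from h import *
plan([.633,-.166,.0575],[math.pi,0,1.455])
E
```

```text
shift mm [ 1.1  0.3 -0.2] turn [-0.001  0.002  0.002]
world mm [0.4 1.  0.2] w 0.0284 F [-12.7   4.3  21.3] t 49.95 j [-0.44  0.53  1.48 -0.    1.12 -0.33]
```

Yellow is on the seat. One more press to match red, then release, retreat clear of the bench and check.

move_arm:
  plan: "0 0 4 0 0 0;0 0 4 0 0 0;0 0 0 0 0 0"

```text
time_s: 50.25
position: [0.6326, -0.1669, 0.058]
eef_rot: [-3.138, 0.003, 1.458]
force: [-0.9, 1.0, -1.5]
grip_width: 0.0286
```

move_arm:
  plan: "0 0 0 0 0 0;0 0 0 0 0 0;0 0 0 0 0 0;0 0 0 0 0 0;0 0 0 0 0 0;0 0 0 0 0 0;0 0 0 0 0 0"
  gripper: -1

```text
time_s: 50.95
position: [0.6341, -0.1677, 0.0564]
eef_rot: [-3.142, 0.003, 1.458]
force: [0.1, -0.5, -0.2]
grip_width: 0.0857
```

move_arm:
  plan: "0 0 -5 0 0 0;0 0 -15 0 0 0;0 0 -30 0 0 0;0 0 -40 0 0 0;0 0 -35 0 0 0;0 -20 -20 0 0 0;0 -40 0 0 0 0;0 -40 0 0 0 0;0 -40 0 0 0 0;0 -40 0 0 0 0"

```text
time_s: 51.95
position: [0.4553, -0.1481, 0.2189]
eef_rot: [3.126, 0.01, 1.46]
force: [-0.3, -0.9, 0.3]
grip_width: 0.0852
```

move_arm:
  plan: "-30 0 0 0 0 0;-40 0 0 0 0 0;-40 0 0 0 0 0;-40 0 0 0 0 0;0 0 0 0 0 0;0 0 0 0 0 0"

```text
time_s: 52.55
position: [0.4323, -0.2992, 0.2272]
eef_rot: [3.121, 0.015, 1.46]
force: [0.3, 0.2, -0.3]
grip_width: 0.0852
```

```bash
python3 - <<'E'
from h import *
im,d,P=cap('top','top6.png')
for n,c in dict(green=(.6597,.0716),red=(.6505,-.007),blue=(.6415,-.086),yellow=(.6325,-.1658)).items():
    r=np.hypot(P[...,0]-c[0],P[...,1]-c[1]); z=P[...,2]
    a=z[(r>.02)&(r<.028)];b=z[(r>.009)&(r<.013)]
    print(n,'felt z',np.nanmedian(a).round(4),np.nanpercentile(a,[10,90]).round(4),'hub z',np.nanmedian(b).round(4))
Q=P[190:248,355:400].reshape(-1,3);Q=Q[(Q[:,2]>.038)&(Q[:,2]<.055)]
print('scanner',len(Q),Q.mean(0),cv2.minAreaRect(Q[:,:2].astype(np.float32)))
print(ctrl.state()['position'],ctrl.state()['time_s'])
cap('side','side8.png')
cv2.imwrite('pics/c7.png',np.hstack([cv2.resize(cv2.imread('pics/top6.png'),(400,300)),cv2.resize(cv2.imread('pics/side8.png')[130:310,200:440],(400,300))]))
E
```

```text
green felt z 0.0202 [0.0171 0.0235] hub z 0.033
red felt z 0.05 [0.0463 0.0523] hub z 0.0797
blue felt z 0.05 [0.0471 0.0529] hub z 0.0805
yellow felt z 0.0499 [0.0459 0.0525] hub z 0.0795
scanner 287 [ 0.47347597 -0.351076    0.04498203] ((0.46471577882766724, -0.3511803150177002), (0.033150166273117065, 0.11365115642547607), 68.6309585571289)
[ 0.43243686 -0.2992179   0.22733331] 52.6
```

View pics/c7.png

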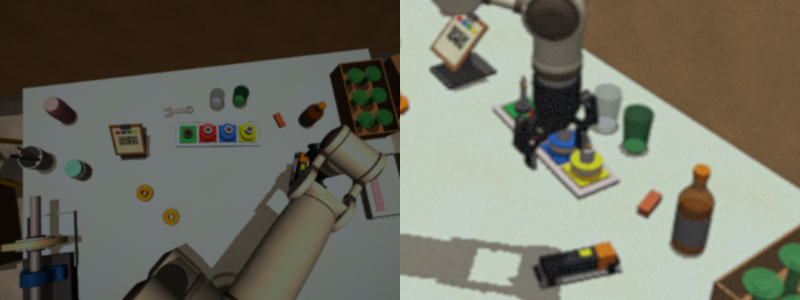

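All three felts read 50 mm and the hubs 80 mm, against 48 mm and 78 mm expected plus the camera's +1.7 mm bias. The scanner is in its cradle and the loose things have not moved.

```bash
python3 -c "
from cell import ctrl
print(ctrl.sign_off())"
```

```text
the job is handed in; nothing more can be done
None
```

The job is done and handed in at about 53 s of the 208 s allowed.

- **Scan:** I held the scanner still for 3 s in front of the bars, window about 126 mm away and under 1° off their centre. I then laid it back in its cradle, and the side camera shows it between the lugs.
- **Wheels:** the blue, red and yellow wheels were pushed past the balls onto the arbors of their colour. The yellow wheel was knocked about 3 cm aside during the run, so I measured it again before gripping it. No green wheel was in any view, so I took it as absent. I left the two orange wheels alone.
- **Last checks:** all three felt tops read 50 mm and the hub tops about 80 mm. That matches fully home (48 and 78 mm) once the camera's roughly 2 mm reading offset is allowed for. The push force rose to 20–30 N at the seat, under the limit. I did not detect the click itself; that the wheels sit fully home is judged from these heights and the seat force.
- **Bench:** the loose things looked undisturbed, and the arm ended clear of everything. No check failed.

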